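# Load the fat cell into the turntable's battery bay

### The job

Take the fat battery cell out of the caddy, lay it on its side in the wooden V-shaped rest and let it go, so that you can take it again across its side. Then load it into the open battery bay of the decorating turntable: its flat end against the spring contact, its nub end pressed down until both prongs of the catch have sprung back over it and hold it level. Leave the thin cell and the bottle in the caddy, and do not disturb the other things on the table.

Things in the scene. Friction and masses are not known exactly. Their poses are not given: they have to be found in the camera images.
- cell_mid (a point): the fat battery cell: steel cylinder with grey jacket, 34 mm diameter, body 58 mm long, plus a brass nub 10 mm in diameter and 4 mm long at one end; about 140 g. The point is the centre of the 58 mm body; its +z axis runs along the cell towards the nub. It starts upright, nub up, in any one of the caddy's pockets, flat end 4 mm above the table.
- cell_nub (a point): the outer end face of the cell's nub, on the cell's axis, 33 mm from the centre of the body
- caddy: fixed grey open box 50 x 166 x 24 mm, walls and floor 4 mm, three pockets (42 mm across x, about 50 mm along y) in a row along its own y at -54, 0, +54 mm; holds, in any order, the fat cell (its top 66 mm above the table), a thin cell (53 mm) and a small bottle (78 mm). Origin under its centre; neighbours stand close along y, the x sides are free.
- rest_seat (a point): fixed wooden V-shaped brush rest: board 130 x 70 x 10 mm with a V trough 120 mm long along the point's x, open at both ends (sides at 30 degrees, top edges 19 mm above the table, 16 mm either side of the middle). The point is where the lying fat cell's centre comes to be, 30 mm above the table; z up. The cell may lie either way round.
- bay_seat (a point): the turntable's fixed battery bay: the point where the centre of the loaded cell's body comes to be, 30 mm above the table; x runs along the bay from spring to catch (the nub's direction), z up. A V trough like the rest's carries the cell from x = -19 to +27 mm, its top edges 19 mm above the table and 16 mm either side of the middle.
- bay_spring (a point): on the bay's axis at the face of the free spring contact, 25 mm from bay_seat on its -x side; axes as bay_seat. The contact is an upright steel plate 22 mm wide, 17 to 29 mm above the table, that slides back up to 14 mm (4 mm with the cell loaded). Its housing behind reaches 27 mm farther back and 32 mm above the table.
- bay_catch (a point): midway between the two noses of the spring catch, 25 mm from bay_seat on its +x side and 43 mm above the table (the noses' undersides); axes as bay_seat. Prongs 5 mm wide at y = -14 and +14 mm; above the noses are ramps 62 degrees steep, rising away from the spring to 54 mm above the table. The noses overlap the loaded cell's end by 4 mm.
- bay_tab (a point): face of the fixed steel tab that meets the nub, 33 mm from bay_seat on its +x side, 12 mm wide, up to 34 mm above the table. The cell goes in nub end raised 30 to 40 degrees, flat end on the trough and pushed some 6 mm against the spring; then the nub end is brought down, pushing the prongs outward, until they spring back over it.
- drum (a point): the turntable's drum, fixed to the bay: 85 mm radius, 54 mm high, with a fixed plaster bowl (104 mm diameter) on it, to 99 mm above the table; the point is on the drum's axis at table height
- plunger (a joint): how far the spring contact is pushed in, m: 0 free, 0.014 at its stop, 0.004 with the cell loaded; stiffness 350 N/m with 0.7 N preload
- catch (a joint): how far the catch's prongs are pushed outward along the bay's x, m: 0 free, 0.010 at the stop; stiffness 350 N/m with 1 N preload. Back near 0 once the cell is held
- can_a_mid (a point): bystander: closed paint can, 100 mm diameter, 110 mm high; its centre
- can_b_mid (a point): bystander: closed paint can, 84 mm diameter, 95 mm high; its centre
- pot_mid (a point): bystander: little glass pot with a black cap, 36 mm diameter, 52 mm high, standing between the rest and the bay; its centre
- tub_mid (a point): bystander: open white plastic tub, 80 mm diameter, 75 mm high; its centre
- brush_mid (a point): bystander: paint brush lying flat, 200 mm long, less than 30 mm high; about its middle, x along it
- canlid_mid (a point): bystander: flat can lid lying on the table, 90 mm diameter, 8 mm high; its centre
- small_mid (a point): bystander in the caddy: the thin cell, 25 mm diameter, 49 mm tall, standing; its centre
- tint_mid (a point): bystander in the caddy: small bottle, 32 mm diameter, 74 mm tall, standing; its centre
Not all that is in view belongs to the job. What is shaped like the part that bears cell_mid but blue or purple is not meant.

How it is judged:
On the way:
1. the fat cell lies on its side in the wooden V-shaped rest, let go (x of cell_mid in the frame of rest_seat between -0.045 and 0.045 m and y of cell_mid in the frame of rest_seat between -0.008 and 0.008 m and z of cell_mid in the frame of rest_seat between -0.008 and 0.008 m and angle between the z axis of cell_mid and the x axis of rest_seat, either way round below 0.15 rad and contact force between cell and the fingers below 0.05 N and linear speed of cell below 0.03 m/s), for 0.2 s.
At the end, for the whole second after the job is handed in: The fat cell lies at rest, level and along the bay (within 4.5 degrees; centre 3 mm, nub 4 mm in height and 4 mm sideways), flat end pushing the spring contact in by over 2.5 mm, nub at the tab, the catch sprung back to within 3 mm of free (x of cell_nub in the frame of bay_seat between 0.029 and 0.038 m and y of cell_nub in the frame of bay_seat between -0.004 and 0.004 m and z of cell_nub in the frame of bay_seat between -0.004 and 0.004 m and z of cell_mid in the frame of bay_seat between -0.003 and 0.003 m and angle between the z axis of cell_mid and the x axis of bay_seat, either way round below 0.08 rad and value of joint plunger above 0.0025 m and value of joint catch below 0.003 m and linear speed of cell below 0.02 m/s and angular speed of cell below 0.3 rad/s); the robot touches nothing.
It fails at once if a paint can, the tub, the little pot, the brush or the can lid is moved by more than 25 mm (distance of any of pot_mid, can_a_mid, can_b_mid, tub_mid, brush_mid, canlid_mid from where it was at the start of the episode above 0.025 m).
It fails at once if the thin cell or the small bottle is moved by more than 25 mm (distance of any of small_mid, tint_mid from where it was at the start of the episode above 0.025 m).
It also fails if it takes over 53 s, if anything falls off the work surface, if the arm or the gripper's body presses on something with over 40 N, if the wrist force passes 120 N, or if a joint passes its speed limit or range.

### The arm

A 6-joint arm with a two-finger parallel gripper is mounted at the origin on the work surface. World frame = base frame: x ahead of the robot, y to its left, z up, the work surface at z = 0. Lengths are in m, angles in rad, forces in N, time in s.
With the tool pointing down it reaches from about 0.25 to 0.725 m from the base axis. Payload 4 kg.
Tool frame: the origin (TCP) lies between the finger pads; the fingertips stand 8 mm ahead of it and the grasp point (between the pads) lies 11 mm behind it; z points along the fingers, y is the direction in which the jaws open and shut (so a half turn about z gives the same grasp; the last joint's range is limited). The gripper opens to 85 mm and grips with 20 to 120 N. Pads are 22 mm wide; open, the fingers measure 114 mm over their backs; the gripper's body (76 mm by 85 mm) begins 54 mm behind the grasp point. The pads swing forward as they close: fully open they stand 13 mm farther back than shut.
Start: joints at [-1.246, 0.241, 0.005, 1.335, 0, 1.571], TCP at [0.16, -0.474, 0.239] pointing down, gripper open.
Joint ranges: [-2.72, 2.72], [-1.05, 1.87], [-1.09, 1.28], [-1.99, 2.15], [-1.42, 1.44], [-3.14, 3.14]. Speed limits (rad/s): [2.79, 2.79, 3.14, 3.14, 3.14, 3.14].

### API

Orientations are given as a unit quaternion [x, y, z, w].
In Python, from workcell import * gives the robot as it stands.
- The arm moves only by the tool send_rows, never from a script. Its argument "increments" is a list that holds one entry, the list of rows, each a list of 6 numbers: the shift along the tool's x, y, z in units of 50 mm (1.0 is 50 mm), then the turn, a rotation vector about the tool's x, y, z in units of 10 degrees (1.0 is 10 degrees). In form: [[[x, y, z, ax, ay, az], ...]]. A call has 1 to 8 rows; each row shifts and turns the commanded pose from where the row before left it, along the tool's axes as they then stand; what a row does not reach is not made up. A row lasts 1/8 s, in which the tool goes at most 62.5 mm and 10.7 degrees, less where a joint would pass 70% of its speed; a pose out of reach is approached as far as the arm can. A call with a number of a shift or a turn outside -1 to 1 is refused whole. A call with a gripper value outside its range is refused whole. "grip" is the closure, from 0 (fully open) to 1 (shut), set as the call begins (left out, the last holds). The fingers move at their own pace and stop on an object; the grip force is fixed at half the most. Time passes only in rows, so rows that do not move let the fingers close. It gives the time, the measured TCP pose, the force and the opening at its end, in the units of the state.
- get_obs(): the state, without advancing time (a new reading comes with each control period).
- camera(name): name is "scene" or "top"; returns a dict with "color" (400x640x3 uint8, red, green, blue), "z_map" (400x640 float32, m along the optical axis (not along the pixel's ray), 0 where there is no reading), "intrinsics" (3x3 intrinsics, pixels), "dist" ([k1, k2, p1, p2, k3] as OpenCV has them; the pictures are not rectified), "pose" (4x4, takes a point from camera to world coordinates). Camera axes: x right, y down, z forward; pixel columns grow to the right and rows downward; lengths in m; the calibration is good to about 2 mm. A picture is of the moment at which its call begins.
- job_done(): hands the job in, once; it reports no verdict.
The state is a dict: "clock": time; "joint_pos": joint angles; "joint_vel": joint speeds; "tau": joint torques, N m; "eef_pos": TCP position; "tool_rot": TCP orientation; "ft_force": force on the tool from outside, world axes, zero at the start; "ft_torque": the same for the moment, N m; "grip_width": finger opening in m.
Only numpy, scipy, OpenCV 4.12 (cv2) and the standard library are available. Lean on these libraries where they do the work, as an engineer would, in place of code of your own. Each camera call takes 0.05 s, during which the arm holds its last target.

## Working session

There is one attempt and no reset: what is moved stays moved. The work goes in short steps, Python scripts to look and compute and a tool call to move; the robot and the scene stay as the last step left them, time stands still between calls to the robot, and variables do not carry over. Pictures are saved under pics/ and viewed, and the job is handed in when it is done.

Besides the shell and the picture viewer there is one more tool, called after ">>>" in YAML: its name, and indented under it one key for each argument. send_rows: Moves the arm, as the interface text tells. Its arguments: {"type":"object","properties":{"increments":{"type":"array"},"grip":{"type":"number"}},"required":["increments"]}

```bash
ls; mkdir -p pics; python3 - <<'E'
from workcell import *
import cv2,numpy as np
o=get_obs()
for k,v in o.items(): print(k,np.round(v,4))
for n in ("scene","top"):
    c=camera(n)
    np.savez(f"{n}0.npz",**{k:v for k,v in c.items()})
    cv2.imwrite(f"pics/{n}0.png",c["color"][:,:,::-1])
    print(n,c["intrinsics"],c["dist"],c["pose"])
E
```

```text
pics
clock 0.0
joint_pos [-1.246   0.2414  0.0037  1.3352 -0.      1.5708]
joint_vel [-0.0023 -0.0004  0.0009 -0.0001  0.0002 -0.0018]
tau [-9.00000e-04 -3.72319e+01  2.52408e+01  1.68000e-02 -1.00000e-04
  0.00000e+00]
eef_pos [ 0.1594 -0.4733  0.2384]
tool_rot [ 9.868e-01  1.617e-01 -2.000e-04 -1.000e-03]
ft_force [-0.9088 -0.0986 -0.053 ]
ft_torque [ 0.022  -0.0472 -0.0485]
grip_width 0.0853
scene [[383.01107451   0.         321.12761365]
 [  0.         383.01107451 196.63903926]
 [  0.           0.           1.        ]] [-0.01498116  0.          0.          0.          0.        ] [[ 0.11302252  0.56720188 -0.8157867   1.40429347]
 [ 0.99356914 -0.05889746  0.09670289 -0.11866622]
 [ 0.00680229 -0.8214701  -0.57021102  0.65024202]
 [ 0.          0.          0.          1.        ]]
top [[403.94106964   0.         314.95452833]
 [  0.         403.94106964 200.32021808]
 [  0.           0.           1.        ]] [-0.06106329  0.          0.          0.          0.        ] [[-0.00348353 -0.9828785   0.18422193  0.37162823]
 [-0.99997937  0.00242974 -0.00594564 -0.03141249]
 [ 0.00539623 -0.18423884 -0.98286669  1.16892771]
 [ 0.          0.          0.          1.        ]]
```

View pics/scene0.png

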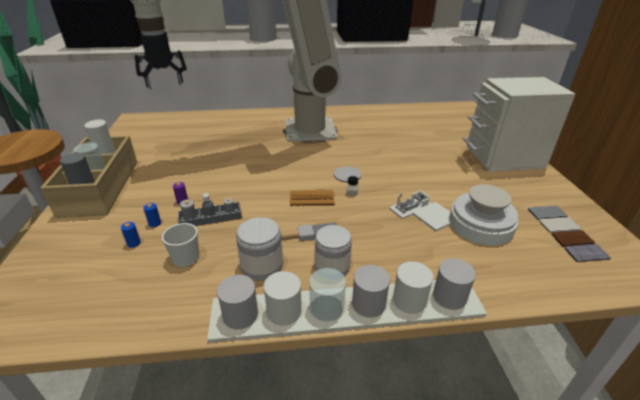

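View pics/top0.png

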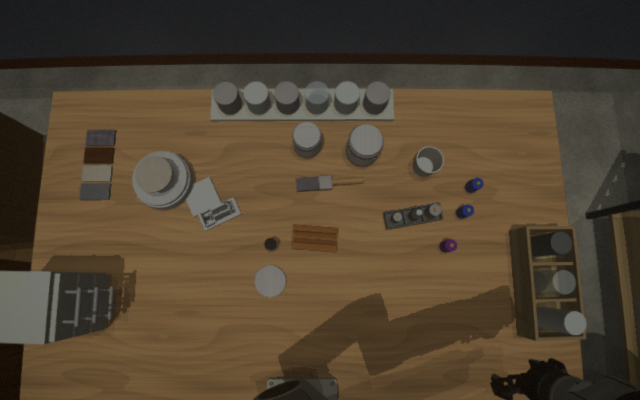

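```bash
cat > h.py <<'E'
import cv2,numpy as np
def load(n):
    d=np.load(n); return {k:d[k] for k in d.files}
def ray(c,uv):
    uv=np.array(uv,float).reshape(-1,1,2)
    p=cv2.undistortPoints(uv,c["intrinsics"],c["dist"]).reshape(-1,2)
    d=np.c_[p,np.ones(len(p))]@c["pose"][:3,:3].T
    return c["pose"][:3,3],d
def onplane(c,uv,z):
    o,d=ray(c,uv); t=(z-o[2])/d[:,2]; return o+d*t[:,None]
def proj(c,P):
    T=np.linalg.inv(c["pose"]); P=np.array(P,float).reshape(-1,3)
    r,_=cv2.Rodrigues(T[:3,:3])
    return cv2.projectPoints(P,r,T[:3,3],c["intrinsics"],c["dist"])[0].reshape(-1,2)
def two(c1,u1,c2,u2):
    o1,d1=ray(c1,u1);o2,d2=ray(c2,u2);d1=d1[0];d2=d2[0]
    A=np.c_[d1,-d2]; s=np.linalg.lstsq(A,o2-o1,rcond=None)[0]
    a=o1+d1*s[0];b=o2+d2*s[1]; return (a+b)/2,np.linalg.norm(a-b)
def cloud(c):
    h,w=c["z_map"].shape
    u,v=np.meshgrid(np.arange(w),np.arange(h))
    p=cv2.undistortPoints(np.stack([u,v],-1).reshape(-1,1,2).astype(float),c["intrinsics"],c["dist"]).reshape(h,w,2)
    z=c["z_map"]; P=np.dstack([p*z[...,None],z])
    W=P@c["pose"][:3,:3].T+c["pose"][:3,3]; W[z==0]=np.nan
    return W
def crop(c,x0,y0,x1,y1,s,fn):
    im=c["color"][y0:y1,x0:x1,::-1]
    im=cv2.resize(im,None,fx=s,fy=s,interpolation=cv2.INTER_CUBIC)
    for x in range((x0+9)//10*10,x1,10):
        cv2.putText(im,str(x),((x-x0)*s,8),0,.3,(0,255,255),1); cv2.line(im,((x-x0)*s,10),((x-x0)*s,14),(0,255,255),1)
    for y in range((y0+9)//10*10,y1,10):
        cv2.putText(im,str(y),(0,(y-y0)*s+4),0,.3,(0,255,255),1)
    cv2.imwrite(fn,im)
E
python3 - <<'E'
from h import *
t=load("top0.npz");s=load("scene0.npz")
crop(t,375,195,455,235,9,"pics/t_caddy.png")
crop(s,170,185,250,230,9,"pics/s_caddy.png")
crop(t,180,170,255,235,10,"pics/t_bay.png")
crop(s,385,180,465,235,9,"pics/s_bay.png")
crop(t,255,215,345,260,8,"pics/t_rest.png")
crop(s,280,165,370,215,8,"pics/s_rest.png")
E
```

```text
(no output)
```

View pics/t_caddy.png

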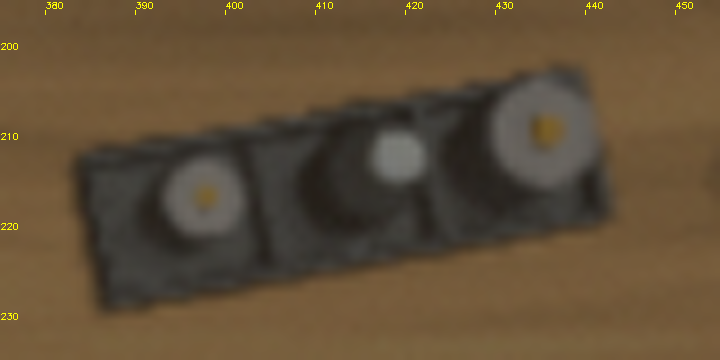

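View pics/s_caddy.png

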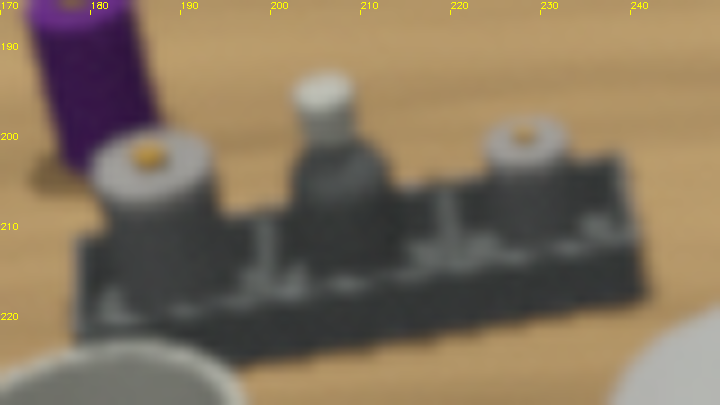

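View pics/t_bay.png

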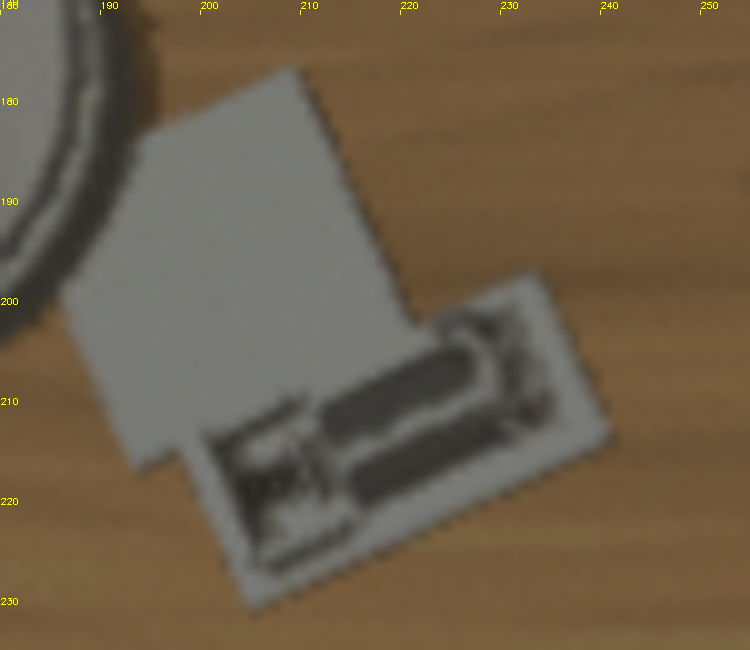

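View pics/s_bay.png

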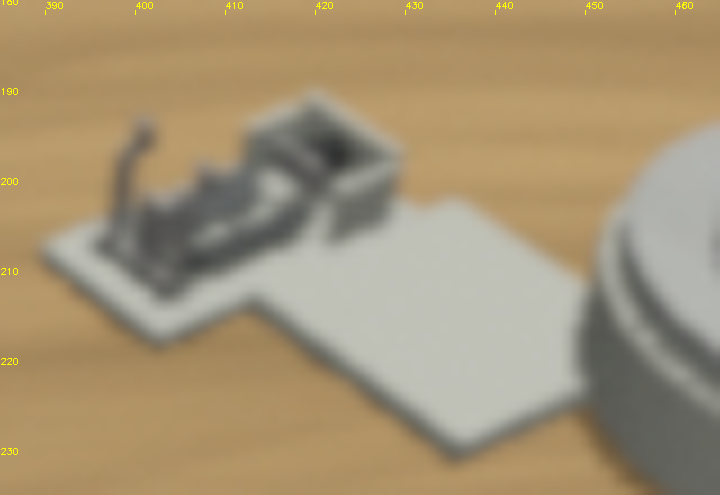

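View pics/t_rest.png

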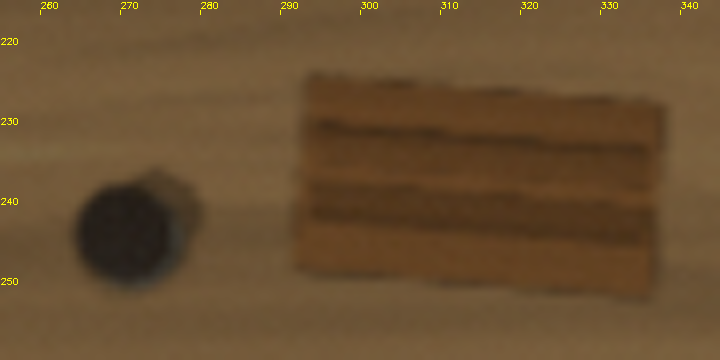

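View pics/s_rest.png

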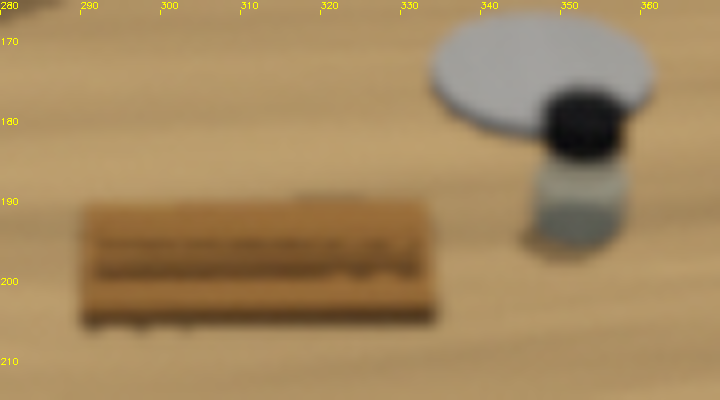

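```bash
python3 - <<'E'
from h import *
t=load("top0.npz");s=load("scene0.npz")
# nub centroid by saturation of yellowish pixels
def cen(c,x0,y0,x1,y1,f):
    im=c["color"][y0:y1,x0:x1].astype(float); w=f(im); ys,xs=np.mgrid[y0:y1,x0:x1]
    return (w*xs).sum()/w.sum(),(w*ys).sum()/w.sum(), w.sum()
f=lambda im: np.clip(im[...,0]-im[...,2]-25,0,None)
a=cen(t,431,204,440,214,f); b=cen(s,182,198,191,206,f); print(a,b)
P,e=two(t,a[:2],s,b[:2]); print("nub",P,e)
a=cen(t,393,212,402,221,f); b=cen(s,223,196,232,203,f); print("thin",a,b,*two(t,a[:2],s,b[:2]))
# bright disc of top of fat cell in top view
im=cv2.cvtColor(t["color"],cv2.COLOR_RGB2GRAY)
print(im[200:222,425:446])
for n,c in (("t",t),("s",s)):
    W=cloud(c)
    for nm,(u,v) in {"table":(350,300) if n=="t" else (250,170)}.items():
        p=W[v-5:v+6,u-5:u+6].reshape(-1,3); print(n,nm,p.mean(0),p.std(0))
W=cloud(t)
print(np.round(W[204:214:1,429:442,2]*1000))
E
```

```text
(np.float64(435.3983739837398), np.float64(209.00271002710028), np.float64(369.0)) (np.float64(186.7113752122241), np.float64(200.97283531409167), np.float64(589.0))
nub [ 0.55274205 -0.3730464   0.06673518] 0.0007125018505574656
thin (np.float64(397.512), np.float64(216.36), np.float64(125.0)) (np.float64(226.3606431852986), np.float64(197.37059724349157), np.float64(1306.0)) [ 0.53399839 -0.27068637  0.0575314 ] 0.0047797984030580895
[[ 89  89  89  90  89  88  89  89  89  89  91  89  91  90  90  91  92  92
   91  92  91]
 [ 89  90  91  90  90  91  92  91  91  93  88  86  87  89  90  92  94  93
   93  93  94]
 [ 93  93  93  94  93  92  91  87  86  87  85  72  71  76  81  90  95  95
   96  94  96]
 [ 94  91  88  89  88  88  81  64  66  78  80  74  67  65  73  84  94  96
   95  95  95]
 [ 89  75  62  63  62  60  59  70  81  96  94  86  76  68  71  82  95  96
   96  97  96]
 [ 64  61  60  51  40  54  76  92  96  97  97  98  96  89  76  80  93  95
   95  95  96]
 [ 44  40  38  36  42  70  95  96  98  97  98  99 100  99  92  89  94  97
   97  96  98]
 [ 54  43  37  36  57  87  98  98  95
[... 1278 characters left out ...]
  91
   90  90  90]]
t table [nan nan nan] [nan nan nan]
s table [ 2.95834259e-01 -2.24680926e-01 -1.91014522e-04] [0.0205954  0.01041469 0.00132932]
[[25. 24. 26. 22. 61. 63. 64. 62. 60. 16. 21. 22. -2.]
 [22. 22. 56. 60. 66. 59. 63. 60. 62. 58. 25. 21.  2.]
 [41. 57. 64. 63. 63. 61. 57. 59. 62. 60. 62. 27. -0.]
 [54. 64. 62. 62. 64. 63. 61. 60. 63. 71. 63. 63.  3.]
 [58. 62. 66. 61. 64. 60. 62. 66. 63. 64. 60. 63.  0.]
 [61. 64. 64. 63. 63. 64. 67. 64. 63. 62. 64. 63. 63.]
 [63. 63. 68. 62. 63. 67. 66. 65. 65. 63. 63. 61. 59.]
 [56. 64. 59. 59. 61. 66. 62. 63. 67. 62. 62. 61. 58.]
 [58. 64. 64. 64. 62. 60. 61. 62. 62. 59. 62. 63. 22.]
 [52. 58. 60. 63. 64. 65. 65. 59. 60. 63. 64. 63. 22.]]
```

```bash
python3 - <<'E'
from h import *
t=load("top0.npz");s=load("scene0.npz")
W=cloud(t);S=cloud(s)
def reg(W,x0,x1,y0,y1,z0,z1):
    with np.errstate(invalid='ignore'):
        return (W[...,0]>x0)&(W[...,0]<x1)&(W[...,1]>y0)&(W[...,1]<y1)&(W[...,2]>z0)&(W[...,2]<z1)
for n,C in (("t",W),("s",S)):
    m=reg(C,.50,.60,-.41,-.335,.055,.075); uv=np.argwhere(m)[:,::-1].astype(np.float32)
    (c,r)=cv2.minEnclosingCircle(uv); p=C[m]
    print(n,"celltop",m.sum(),p.mean(0),p.min(0),p.max(0))
# caddy wall tops z 18..28
for n,C in (("t",W),("s",S)):
    m=reg(C,.46,.62,-.42,-.22,.018,.028); p=C[m]
    print(n,"caddy",m.sum(),cv2.minAreaRect(p[:,:2].astype(np.float32)))
# rest
hsv=cv2.cvtColor(t["color"],cv2.COLOR_RGB2HSV)
m=reg(W,.38,.56,-.12,.06,.005,.025); print("rest t",m.sum(),cv2.minAreaRect(W[m][:,:2].astype(np.float32)))
m=reg(S,.38,.56,-.12,.06,.005,.025); print("rest s",m.sum(),cv2.minAreaRect(S[m][:,:2].astype(np.float32)))
cn=[(293,223.5),(337.5,227.3),(335.8,252),(291.7,249)]
P=onplane(t,np.array(cn)-0,.010); print("rest corners top",P, P.mean(0)); 
E=np.diff(np.r_[P,P[:1]],axis=0); print(np.linalg.norm(E,axis=1),np.degrees(np.arctan2(E[:,1],E[:,0])))
cs=[(290,190.5),(333,190.5),(334.3,203.5),(290,204)]
P=onplane(s,np.array(cs)-0,.010); print("rest corners scene",P, P.mean(0)); 
E=np.diff(np.r_[P,P[:1]],axis=0); print(np.linalg.norm(E,axis=1),np.degrees(np.arctan2(E[:,1],E[:,0])))
E
```

```text
t celltop 124 [ 0.5516513  -0.37309248  0.06211195] [ 0.53622614 -0.39156722  0.05508623] [ 0.56810708 -0.35638408  0.07116671]
s celltop 101 [ 0.55806977 -0.3730463   0.06125845] [ 0.5409056  -0.39052651  0.05520521] [ 0.57332256 -0.35769918  0.06716928]
t caddy 283 ((0.5090165734291077, -0.32694536447525024), (0.11731667071580887, 0.16890321671962738), 9.184103012084961)
s caddy 389 ((0.5126574039459229, -0.32761240005493164), (0.11930572241544724, 0.16791129112243652), 8.95421314239502)
rest t 1140 ((0.47032877802848816, -0.030176185071468353), (0.17062807083129883, 0.18245123326778412), 1.6166967153549194)
rest s 645 ((0.446591854095459, -0.02292712777853012), (0.14838822185993195, 0.14960366487503052), 83.38626861572266)
rest corners top [[ 0.52089225  0.02522477  0.01      ]
 [ 0.50949271 -0.10319541  0.01      ]
 [ 0.43860193 -0.09740931  0.01      ]
 [ 0.44752703  0.0285028   0.01      ]] [ 0.47912848 -0.03671929  0.01      ]
[0.12892514 0.07112652 0.12622803 0.07343841] [-95.0727071  175.33386745  85.94545336  -2.5583274 ]
rest corners scene [[ 0.44660381 -0.09927215  0.01      ]
 [ 0.45988375  0.02901952  0.01      ]
 [ 0.52638433  0.02348649  0.01      ]
 [ 0.5157081  -0.10249597  0.01      ]] [ 0.48714499 -0.03731553  0.01      ]
[0.12897717 0.06673037 0.12643403 0.06917944] [ 84.09015447  -4.75621217 -94.84388869 177.32899888]
```

```bash
python3 - <<'E'
from h import *
t=load("top0.npz");s=load("scene0.npz")
W=cloud(t);S=cloud(s)
np.set_printoptions(linewidth=250)
print(np.round(W[194:232,196:243,2]*1000).astype(int))
P=onplane(t,[(233,196.5),(240.7,213.2),(204.7,230.3),(197.5,214.5)],.004)
print(P); E=np.diff(np.r_[P,P[:1]],axis=0); print(np.linalg.norm(E,axis=1),np.degrees(np.arctan2(E[:,1],E[:,0])))
E
```

```text
[[ 9  9 10 ...  3 -2  2]
 [ 6 14  4 ... -1  0 -1]
 [10 11  4 ...  3  5  2]
 ...
 [-3  0 -6 ... -2  5  3]
 [ 1  4  0 ...  1  1 -5]
 [ 0  2 -4 ... -2  1  1]]
[[0.60201168 0.20274241 0.004     ]
 [0.55224655 0.17850045 0.004     ]
 [0.50219624 0.28200513 0.004     ]
 [0.54861525 0.3053335  0.004     ]]
[0.05535559 0.11497066 0.05195129 0.11565514] [-154.02801551  115.80636686   26.68230768  -62.50400006]<stdin>:5: RuntimeWarning: invalid value encountered in cast
```

```bash
python3 - <<'E'
from h import *
t=load("top0.npz");s=load("scene0.npz")
def crop2(c,x0,y0,x1,y1,sc,fn):
    im=c["color"][y0:y1,x0:x1,::-1].astype(float); im=np.clip((im-im.min())/(im.max()-im.min())*255,0,255).astype(np.uint8)
    im=cv2.resize(im,None,fx=sc,fy=sc,interpolation=cv2.INTER_LANCZOS4)
    for x in range(x0,x1,5): X=int((x-x0+.5)*sc); cv2.line(im,(X,0),(X,6 if x%10 else 12),(0,0,255),1); cv2.putText(im,str(x),(X+2,10),0,.35,(0,0,255),1)
    for y in range(y0,y1,5): Y=int((y-y0+.5)*sc); cv2.line(im,(0,Y),(6 if y%10 else 12,Y),(0,0,255),1); cv2.putText(im,str(y),(0,Y-2),0,.35,(0,0,255),1)
    cv2.imwrite(fn,im)
crop2(t,194,192,244,234,14,"pics/t_bay2.png")
crop2(s,386,183,434,221,16,"pics/s_bay2.png")
E
```

```text
(no output)
```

View pics/t_bay2.png

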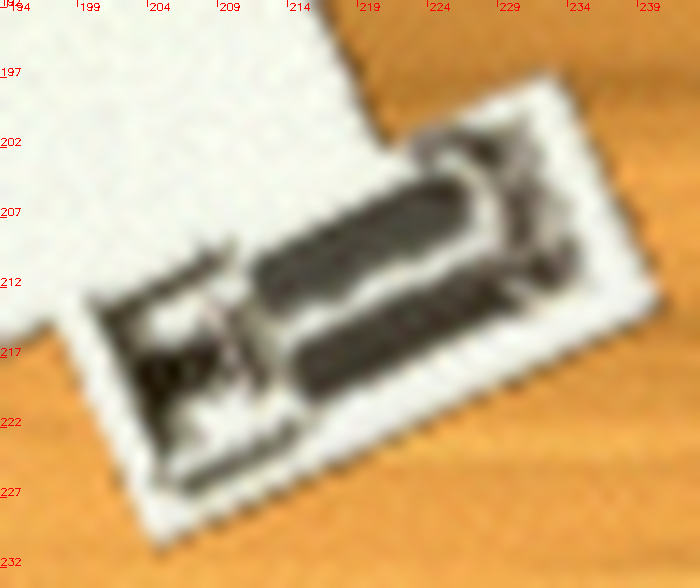

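View pics/s_bay2.png

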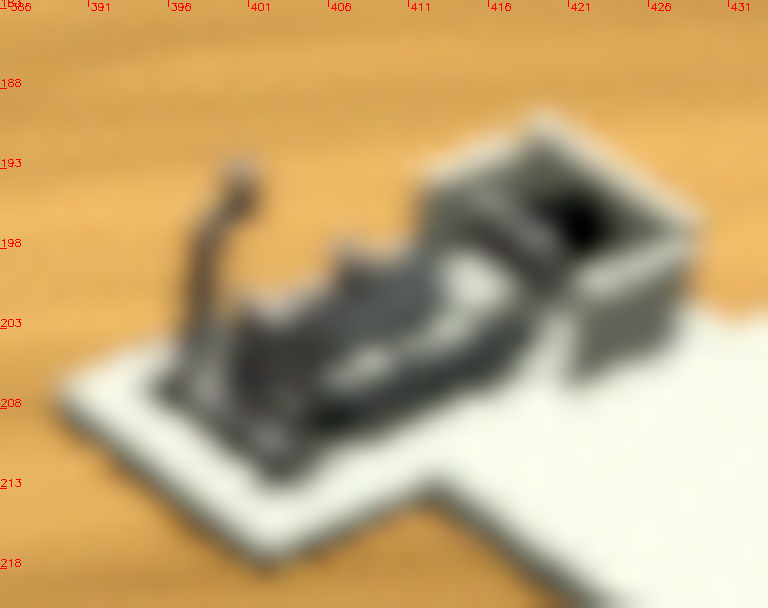

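```bash
python3 - <<'E'
from h import *
t=load("top0.npz");s=load("scene0.npz")
np.set_printoptions(precision=4,suppress=True)
tp=lambda L:[(194+x/14-.5,192+y/14-.5) for x,y in L]
sp=lambda L:[(386+x/16-.5,183+y/16-.5) for x,y in L]
def sh(nm,P):
    E=np.diff(np.r_[P,P[:1]],axis=0); print(nm,"\n",P,P.mean(0),"\n",np.linalg.norm(E,axis=1),np.degrees(np.arctan2(E[:,1],E[:,0])))
sh("base top",onplane(t,tp([(552,70),(663,300),(158,549),(50,325)]),.004))
sh("base scene",onplane(s,sp([(50,392),(262,560)]),.004))
sh("trough",onplane(t,tp([(250,262),(450,178),(500,313),(315,402)]),.019))
sh("housing scene",onplane(s,sp([(540,108),(700,215),(575,290),(425,175)]),.032))
sh("prongs scene",onplane(s,sp([(240,165),(350,245)]),.054))
sh("prongfeet scene",onplane(s,sp([(185,395),(285,475)]),.004))
sh("housing top inner back",onplane(t,tp([(95,300),(160,480)]),.032))
W=cloud(t);S=cloud(s)
for n,C in (("t",W),("s",S)):
    m=(C[...,0]>.48)&(C[...,0]<.62)&(C[...,1]>.17)&(C[...,1]<.31)&(C[...,2]>.024)
    p=C[m]; 
    for q in p[np.argsort(p[:,1])]: print(n,np.round(q*1000).astype(int),end=';')
    print()
# drum/bowl
for n,C in (("t",W),("s",S)):
    m=(C[...,0]>.45)&(C[...,0]<.8)&(C[...,1]>.28)&(C[...,1]<.6)&(C[...,2]>.040)&(C[...,2]<.06)
    print(n,cv2.minEnclosingCircle(C[m][:,:2].astype(np.float32)))
E
```

```text
base top 
 [[0.602  0.203  0.004 ]
 [0.553  0.1781 0.004 ]
 [0.501  0.2817 0.004 ]
 [0.548  0.3066 0.004 ]] [0.551  0.2423 0.004 ] 
 [0.0549 0.116  0.0532 0.1169] [-153.055   116.6715   27.885   -62.4604]
base scene 
 [[0.5512 0.1768 0.004 ]
 [0.6027 0.2006 0.004 ]] [0.5769 0.1887 0.004 ] 
 [0.0568 0.0568] [  24.8161 -155.1839]
trough 
 [[0.5588 0.2612 0.019 ]
 [0.5763 0.2204 0.019 ]
 [0.5481 0.209  0.019 ]
 [0.5296 0.2465 0.019 ]] [0.5532 0.2343 0.019 ] 
 [0.0445 0.0305 0.0418 0.0327] [ -66.7905 -158.0617  116.1375   26.7322]
housing scene 
 [[0.5118 0.2759 0.032 ]
 [0.5481 0.2932 0.032 ]
 [0.5683 0.2634 0.032 ]
 [0.5308 0.2482 0.032 ]] [0.5397 0.2702 0.032 ] 
 [0.0403 0.036  0.0405 0.0336] [  25.5611  -56.0307 -157.8773  124.4271]
prongs scene 
 [[0.5555 0.204  0.054 ]
 [0.5811 0.2158 0.054 ]] [0.5683 0.2099 0.054 ] 
 [0.0282 0.0282] [  24.8406 -155.1594]
prongfeet scene 
 [[0.5546 0.2006 0.004 ]
 [0.5795 0.2115 0.004 ]] [0.567 0.206 0.004] 
 [0.0272 0.0272] [  23.7709 -156.2291]
housing top inner back 
 [[0.5489 0.2894 0.032 ]
 [0.5119 0.2744 0.032 ]] [0.5304 0.2819 0.032 ] 
 [0.0
[... 3674 characters left out ...]
278  26];s [541 278  25];s [521 278  29];s [522 279  25];s [555 279  27];s [537 280  25];s [526 280  28];s [534 280  27];s [524 280  30];s [521 281  31];s [557 282  25];s [529 282  30];s [527 282  32];s [539 282  26];s [529 282  26];s [554 283  26];s [533 283  32];s [534 283  30];s [533 284  26];s [538 285  26];s [554 285  26];s [536 285  28];s [542 286  31];s [533 287  29];s [531 287  31];s [537 288  32];s [539 288  26];s [545 288  30];s [543 288  32];s [547 289  24];s [545 289  27];s [553 289  25];s [551 289  27];s [547 290  31];s [545 292  26];s [540 293  30];
t ((0.6486271023750305, 0.40716108679771423), 0.0847686305642128)
s ((0.653262197971344, 0.4040400981903076), 0.08257376402616501)
```

```bash
cat > plan.py <<'E'
from h import *
from scipy.spatial.transform import Rotation as Ro
from scipy.optimize import least_squares
from workcell import *
import json
np.set_printoptions(precision=4,suppress=True)
def orient(xhead,tilt):
    h=np.radians(xhead); x=np.array([np.cos(h),np.sin(h),0]); z=np.array([0,0,-1.]); y=np.cross(z,x)
    return Ro.from_matrix(np.c_[x,y,z])*Ro.from_euler('y',tilt,degrees=True)
def now():
    o=get_obs(); return np.array(o["eef_pos"]),Ro.from_quat(o["tool_rot"]),o
def tcp(G,R,ahead=.011): return np.array(G)+ahead*R.as_matrix()[:,2]
def roll(p,R,row,n=1):
    for _ in range(n):
        p=p+R.apply(np.array(row[:3])*.05); R=R*Ro.from_rotvec(np.radians(np.array(row[3:])*10))
    return p,R
def plan(p0,R0,p1,R1,N,rd=3):
    w=(R0.inv()*R1).as_rotvec(degrees=True)/10/N
    w=np.round(w,rd)
    def f(d): return roll(p0,R0,np.r_[d,w],N)[0]-p1
    d=np.round(least_squares(f,np.zeros(3)).x,rd)
    row=np.r_[d,w]; p,R=roll(p0,R0,row,N)
    print(N,"rows of",row.tolist(),"err mm",(p-p1)*1000,"deg",(R.inv()*R1).magnitude()*57.3)
    return p,R
def show():
    p,R,o=now(); M=R.as_matrix()
    print("t",o["clock"],"p",p,"xhead",np.degrees(np.arctan2(M[1,0],M[0,0])),"z",M[:,2],"tilt",np.degrees(np.arctan2(-M[2,0],-M[2,2])) ,"F",o["ft_force"],"w",o["grip_width"],"q",o["joint_pos"])
E
python3 - <<'E'
from plan import *
p,R,o=now()
Rg=orient(99.5,20)
Tg=tcp([.552,-.373,.048],Rg)
pre=Tg-.11*Rg.as_matrix()[:,2]
print("pre",pre,"Tg",Tg)
for N in (10,12): p1,R1=plan(p,R,pre,Rg,N)
E
```

```text
pre [ 0.5576 -0.4064  0.141 ] Tg [ 0.5514 -0.3693  0.0377]
10 rows of [0.585, 0.641, 0.263, 0.14, 0.165, -0.8] err mm [-0.0456  0.0391  0.2143] deg 0.038624384404534785
12 rows of [0.481, 0.541, 0.219, 0.117, 0.137, -0.667] err mm [0.1669 0.0239 0.1581] deg 0.03832544210664367
```

>>> send_rows:
  increments:
    - [[0.48,0.54,0.22,0.12,0.14,-0.67],[0.48,0.54,0.22,0.12,0.14,-0.67],[0.48,0.54,0.22,0.12,0.14,-0.67],[0.48,0.54,0.22,0.12,0.14,-0.67],[0.48,0.54,0.22,0.12,0.14,-0.67],[0.48,0.54,0.22,0.12,0.14,-0.67],[0.48,0.54,0.22,0.12,0.14,-0.67],[0.48,0.54,0.22,0.12,0.14,-0.67]]
  grip: 0

```text
clock: 1.1
eef_pos: [0.4395, -0.4953, 0.1603]
tool_rot: [0.799, 0.588, 0.08, -0.096]
ft_force: [0.4, -0.1, 0.2]
grip_width: 0.0853
```

>>> send_rows:
  increments:
    - [[0.48,0.54,0.22,0.12,0.14,-0.67],[0.48,0.54,0.22,0.12,0.14,-0.67],[0.48,0.54,0.22,0.12,0.14,-0.67],[0.48,0.54,0.22,0.12,0.14,-0.67],[0,0,0,0,0,0]]

```text
clock: 1.72
eef_pos: [0.5587, -0.4025, 0.14]
tool_rot: [0.631, 0.755, 0.114, -0.137]
ft_force: [0.3, -0.7, -0.9]
grip_width: 0.0852
```

```bash
python3 - <<'E'
from plan import *
show()
p,R,o=now()
Rg=orient(99.5,20); Tg=tcp([.552,-.373,.048],Rg)
plan(p,R,Tg,Rg,4)
c=camera("top"); np.savez("top1.npz",**c); crop(c,395,190,485,260,8,"pics/t1.png")
c=camera("scene"); np.savez("scene1.npz",**c); crop(c,130,140,230,220,7,"pics/s1.png")
E
```

```text
t 1.725 p [ 0.5587 -0.4025  0.14  ] xhead 100.17850197800698 z [-0.0633  0.3445 -0.9367] tilt -20.50050271891321 F [ 0.265  -0.7167 -0.9083] w 0.08524513519476717 q [-0.7179  0.9589  0.9129  1.8097  0.2196  0.6434]
4 rows of [-0.018, -0.007, 0.539, -0.008, -0.013, 0.016] err mm [-0.0092  0.0479 -0.0259] deg 0.020737024756907526
```

View pics/t1.png

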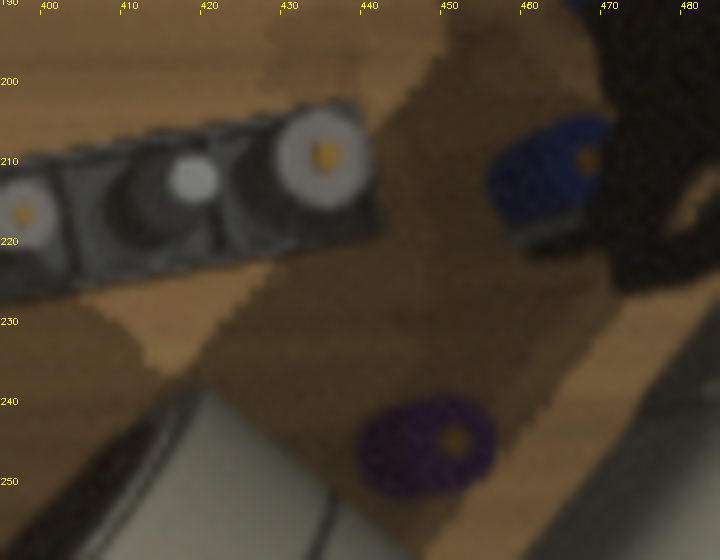

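View pics/s1.png

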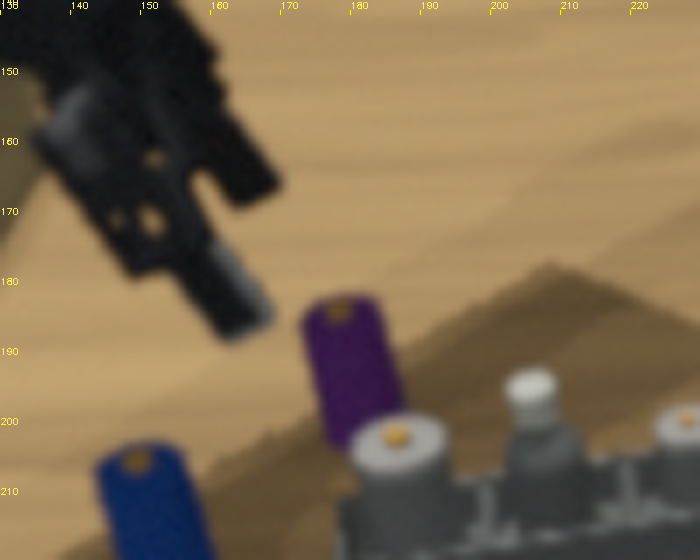

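>>> send_rows:
  increments:
    - [[-0.02,0,0.5,0,-0.01,0.02],[-0.02,0,0.5,0,-0.01,0.02],[-0.02,-0.01,0.5,-0.01,-0.02,0.02],[0,0,0,0,0,0]]

```text
clock: 2.33
eef_pos: [0.5498, -0.3828, 0.0692]
tool_rot: [0.638, 0.75, 0.111, -0.135]
ft_force: [-0.3, -0.0, 0.2]
grip_width: 0.0854
```

```bash
python3 - <<'E'
from plan import *
show()
p,R,o=now()
Rg=orient(99.5,20); Tg=tcp([.552,-.373,.048],Rg)
plan(p,R,Tg,Rg,2)
c=camera("top"); np.savez("top2.npz",**c); crop(c,395,180,495,250,8,"pics/t2.png")
c=camera("scene"); np.savez("scene2.npz",**c); crop(c,130,140,230,220,7,"pics/s2.png")
E
```

```text
t 2.325 p [ 0.5498 -0.3828  0.0692] xhead 99.10112387419703 z [-0.0599  0.3389 -0.9389] tilt -20.13004954684763 F [-0.2515 -0.033   0.172 ] w 0.08537067450946594 q [-0.7051  0.9214  0.6566  1.5813  0.2211  0.6752]
2 rows of [0.014, 0.039, 0.341, -0.009, -0.007, -0.019] err mm [0.0288 0.0004 0.0177] deg 0.010930212575841399
```

View pics/t2.png

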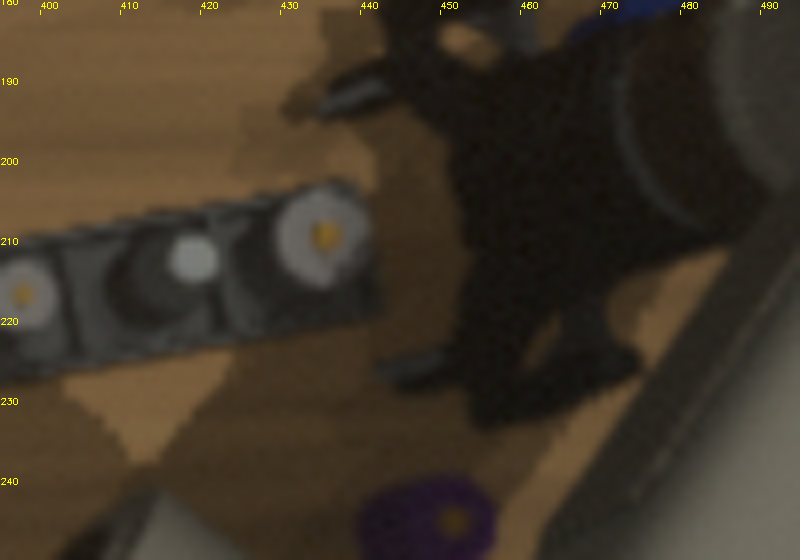

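View pics/s2.png

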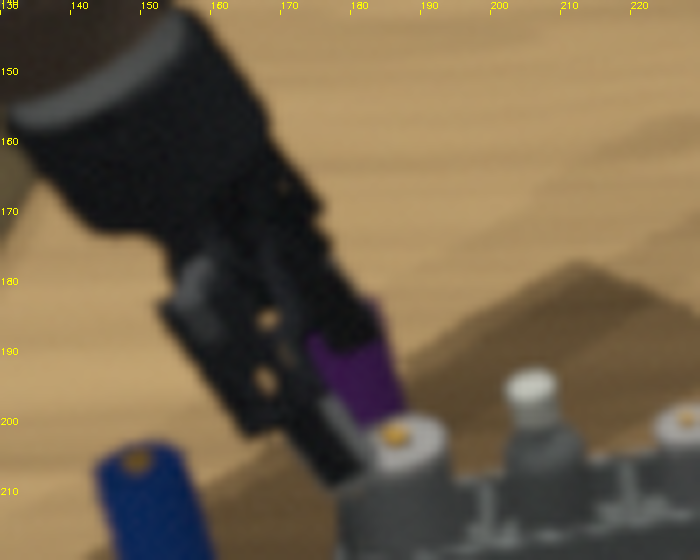

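>>> send_rows:
  increments:
    - [[0.01,0.04,0.34,-0.01,-0.01,-0.02],[0.01,0.04,0.34,-0.01,-0.01,-0.02],[0,0,0,0,0,0],[0,0,0,0,0,0]]

```text
clock: 2.92
eef_pos: [0.5547, -0.3712, 0.0408]
tool_rot: [0.636, 0.753, 0.112, -0.128]
ft_force: [-0.1, 0.2, 0.7]
grip_width: 0.0852
```

```bash
python3 - <<'E'
from plan import *
show()
p,R,o=now()
Rg=orient(99.5,20); Tg=tcp([.552,-.373,.048],Rg)
plan(p,R,Tg,Rg,1)
E
```

```text
t 2.925 p [ 0.5547 -0.3712  0.0408] xhead 99.70863525443112 z [-0.0507  0.3319 -0.9419] tilt -19.61624190673354 F [-0.0936  0.2128  0.7397] w 0.08515080337041407 q [-0.689   0.9195  0.5806  1.4915  0.2259  0.6838]
1 rows of [0.024, -0.06, 0.075, 0.027, 0.038, 0.02] err mm [ 0.0047 -0.01    0.0102] deg 0.004563362044715476
```

>>> send_rows:
  increments:
    - [[0.02,-0.05,0.06,0.02,0.04,0.02],[0,0,0,0,0,0]]

```text
clock: 3.18
eef_pos: [0.5512, -0.3688, 0.037]
tool_rot: [0.636, 0.751, 0.113, -0.133]
ft_force: [0.2, -0.6, -0.4]
grip_width: 0.0856
```

>>> send_rows:
  increments:
    - [[0,0,0,0,0,0],[0,0,0,0,0,0],[0,0,0,0,0,0],[0,0,0,0,0,0],[0,0,0,0,0,0]]
  grip: 1

```text
clock: 3.8
eef_pos: [0.5515, -0.3687, 0.037]
tool_rot: [0.636, 0.752, 0.113, -0.133]
ft_force: [0.4, -0.8, 1.7]
grip_width: 0.0322
```

```bash
python3 - <<'E'
from plan import *
show()
p,R,o=now()
M=R.as_matrix()
print("grasp point",p-.011*M[:,2])
up=p+[0,0,.11]
plan(p,R,up,R,4)
E
```

```text
t 3.8 p [ 0.5515 -0.3687  0.037 ] xhead 99.51197793852477 z [-0.0568  0.3389 -0.9391] tilt -20.09536958990627 F [ 0.3623 -0.802   1.7408] w 0.0322103095873419 q [-0.6897  0.9225  0.5736  1.4914  0.2272  0.6841]
grasp point [ 0.5522 -0.3724  0.0474]
4 rows of [0.189, -0.0, -0.517, 0.0, 0.0, 0.0] err mm [ 0.0061 -0.0271  0.0927] deg 0.0
```

>>> send_rows:
  increments:
    - [[0.1,0,-0.26,0,0,0],[0.19,0,-0.52,0,0,0],[0.19,0,-0.52,0,0,0],[0.19,0,-0.52,0,0,0],[0.1,0,-0.26,0,0,0],[0,0,0,0,0,0]]

```text
clock: 4.55
eef_pos: [0.5519, -0.3685, 0.1489]
tool_rot: [0.636, 0.752, 0.113, -0.132]
ft_force: [0.1, 0.4, -2.5]
grip_width: 0.0326
```

```bash
python3 - <<'E'
from plan import *
show()
p,R,o=now()
M=R.as_matrix()
c=camera("top"); np.savez("top3.npz",**c); crop(c,380,180,480,250,8,"pics/t3.png")
c=camera("scene"); np.savez("scene3.npz",**c); crop(c,120,120,240,220,6,"pics/s3.png")
# target: above rest, cell tilt; grasp point G = centre + offset along nub
E
```

```text
t 4.55 p [ 0.5519 -0.3685  0.1489] xhead 99.54399006907819 z [-0.0555  0.3378 -0.9396] tilt -20.017093865286068 F [ 0.1186  0.4249 -2.49  ] w 0.0326454850708939 q [-0.6892  0.8593  0.7404  1.7195  0.2274  0.6845]
```

View pics/s3.png

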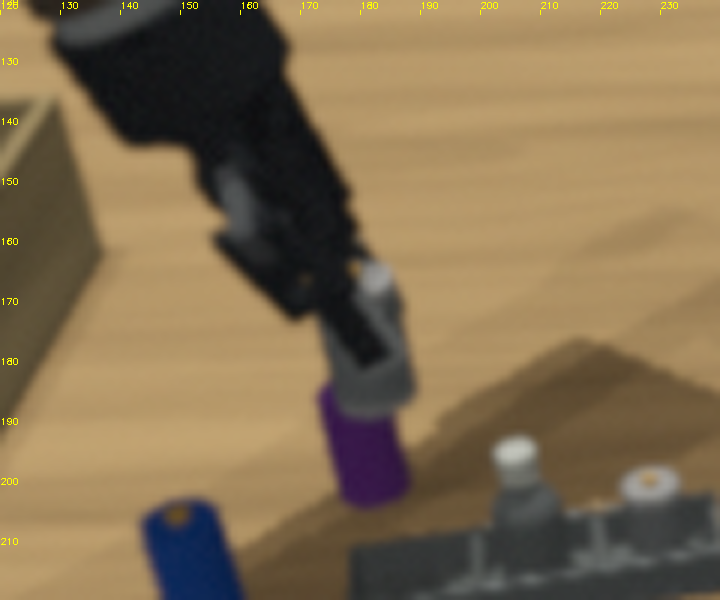

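View pics/t3.png

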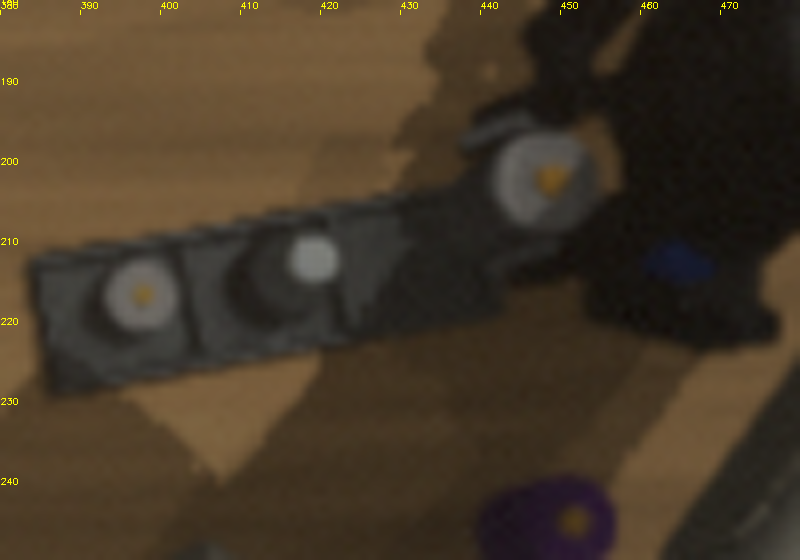

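```bash
python3 - <<'E'
from plan import *
t=load("top0.npz");s=load("scene0.npz")
# corner triangulation (same physical corners): far-left etc
tc=np.array([(293,223.5),(337.5,227.3),(335.8,252),(291.7,249)])-.5   # +x+y, +x-y, -x-y, -x+y
sc=np.array([(334.3,203.5),(290,204),(290,190.5),(333,190.5)])-.5
for a,b in zip(tc,sc): print(*two(t,a,s,b))
for nm,c in (("t",t),("s",s)):
    C=cloud(c)
    d=C[...,:2]-[.482,-.037]; h=np.radians(85.3); x=d@[np.cos(h),np.sin(h)]; y=d@[-np.sin(h),np.cos(h)]
    for a in range(-34,35,4):
        m=(abs(x)<.05)&(y>a/1000)&(y<(a+4)/1000); print(nm,a+2,m.sum(),np.nanmedian(C[m][:,2])*1000,end=' | ')
    print()
p,R,o=now()
def cellpose(tilt,xh,C,n_off=.0144,tg=20.0):
    Rt=orient(xh,tilt); n=Rt.apply(Ro.from_euler('y',0).apply([np.sin(np.radians(tg)),0,-np.cos(np.radians(tg))]))
    G=np.array(C)+n_off*n; return tcp(G,Rt),Rt,n
# cell centre when flat end rim sits: axis flat end at z=.030+
e=np.radians(15)
C=[.482,-.037,.031+.029*np.sin(e)]
T,Rt,n=cellpose(-55,-94.7,C); print("T",T,"n",n)
# intermediate via: above, upright cell, yawed
Tv,Rv,_=cellpose(-20,-94.7,[.482,-.06,.14]); print("via",Tv)
p1,R1=plan(p,R,Tv,Rv,20)
plan(Tv,Rv,T+[0,0,.06],Rt,6)
E
```

```text
[0.5223 0.0247 0.0088] 0.00407181313033883
[ 0.5111 -0.1028  0.0084] 0.0019039496954734864
[ 0.4401 -0.0984  0.0074] 0.00442835606010873
[0.4492 0.0297 0.0047] 0.0011130902041305295
t -32 33 8.536916842655007 | t -28 46 9.926511261048155 | t -24 47 10.112734968638293 | t -20 48 9.622836806597036 | t -16 46 11.107979222208186 | t -12 45 17.547855485902765 | t -8 50 16.181277736962542 | t -4 52 14.413134138501649 | t 0 49 10.573356669781653 | t 4 42 10.58536487176054 | t 8 50 14.057918476157116 | t 12 44 15.509439727685258 | t 16 51 18.21197531149954 | t 20 55 11.422458363603782 | t 24 51 9.799949875715752 | t 28 48 9.695175505638032 | t 32 48 9.633474740083358 | t 36 59 9.313558752310325 | 
s -32 94 4.198304074766346 | s -28 56 8.174875225000267 | s -24 58 -745.2189625853408 | s -20 42 9.04611824266388 | s -16 105 10.40924727536674 | s -12 62 12.055552004760163 | s -8 34 -749.3700361656552 | s -4 27 -750.7385385818383 | s 0 22 -751.8015248096407 | s 4 61 10.186297785364285 | s 8 70 12.12285926280221 | s 12 56 15.997920206994031 | s 16 17 17.201687518961563 | s 20 5 15.087798354085912 | s 24 0 nan | s 28 2 12.55747549443037 | s 32 26 9.810542347768457 | s 36 4 7.5583860637307705 | 
T [ 0.4816 -0.0419  0.0359] n [-0.0791 -0.9627  0.2588]
via [ 0.4815 -0.0655  0.1407]
20 rows of [0.113, 0.413, 0.094, 0.001, -0.036, -0.833] err mm [-0.3477  0.0231 -0.4283] deg 0.09832363201578216
6 rows of [0.02, 0.006, 0.17, -0.0, -0.583, -0.0] err mm [0.0944 0.1153 0.056 ] deg 0.020001473227853703
  return np.nanmean(a, axis, out=out, keepdims=keepdims)
```

```bash
cat >> plan.py <<'E'
from scipy.spatial.transform import Slerp
def line(p0,R0,p1,R1,N,rd=2,pr=True):
    """straight path, slerp turn; rounded rows, rounding made up along the way"""
    sl=Slerp([0,1],Ro.concatenate([R0,R1])); p,R=np.array(p0),R0; rows=[]
    for i in range(1,N+1):
        f=i/N; Pt=p0+(p1-p0)*f; Rt=sl(f)
        d=np.round(R.inv().apply(Pt-p)/.05,rd); w=np.round((R.inv()*Rt).as_rotvec(degrees=True)/10,rd)
        row=np.r_[d,w]+0.0; rows.append(row.tolist()); p,R=roll(p,R,row)
    if pr:
        for r in rows: print(r)
        print("end err mm",(p-p1)*1000,"deg",(R.inv()*R1).magnitude()*57.3, "max",np.abs(rows).max(0))
    return p,R
def cellpose(tilt,xh,C,n_off=.0144,tg=20.0):
    Rt=orient(xh,tilt); n=Rt.apply([np.sin(np.radians(tg)),0,-np.cos(np.radians(tg))])
    G=np.array(C)+n_off*n; return tcp(G,Rt),Rt,n
E
python3 - <<'E'
from plan import *
p,R,o=now()
Tv,Rv,_=cellpose(-20,-94.7,[.480,-.06,.15])
line(p,R,Tv,Rv,18)
E
```

```text
[0.32, -0.02, 0.11, 0.0, -0.04, -0.93]
[0.33, 0.03, 0.12, 0.0, -0.04, -0.92]
[0.32, 0.08, 0.11, 0.0, -0.04, -0.93]
[0.3, 0.13, 0.11, 0.01, -0.04, -0.92]
[0.27, 0.18, 0.1, 0.0, -0.04, -0.93]
[0.25, 0.22, 0.1, 0.0, -0.04, -0.92]
[0.2, 0.26, 0.11, 0.0, -0.04, -0.93]
[0.17, 0.29, 0.1, 0.0, -0.04, -0.92]
[0.11, 0.3, 0.1, 0.0, -0.04, -0.93]
[0.07, 0.33, 0.1, 0.01, -0.04, -0.92]
[0.01, 0.33, 0.1, 0.0, -0.04, -0.93]
[-0.04, 0.33, 0.09, 0.0, -0.04, -0.92]
[-0.09, 0.32, 0.1, 0.0, -0.04, -0.93]
[-0.14, 0.29, 0.1, 0.0, -0.04, -0.92]
[-0.19, 0.28, 0.1, 0.01, -0.04, -0.93]
[-0.22, 0.24, 0.11, 0.0, -0.04, -0.92]
[-0.27, 0.2, 0.1, 0.0, -0.04, -0.93]
[-0.28, 0.15, 0.11, 0.0, -0.04, -0.92]
end err mm [ 0.0305 -0.1689 -0.2756] deg 0.06149566632637169 max [0.33 0.33 0.12 0.01 0.04 0.93]
```

>>> send_rows:
  increments:
    - [[0.32,-0.02,0.11,0.0,-0.04,-0.93],[0.33,0.03,0.12,0.0,-0.04,-0.92],[0.32,0.08,0.11,0.0,-0.04,-0.93],[0.3,0.13,0.11,0.01,-0.04,-0.92],[0.27,0.18,0.1,0.0,-0.04,-0.93],[0.25,0.22,0.1,0.0,-0.04,-0.92],[0.2,0.26,0.11,0.0,-0.04,-0.93],[0.17,0.29,0.1,0.0,-0.04,-0.92]]

```text
clock: 5.65
eef_pos: [0.5184, -0.2323, 0.1476]
tool_rot: [0.056, 0.986, 0.154, -0.021]
ft_force: [0.8, -1.1, -1.7]
grip_width: 0.0324
```

>>> send_rows:
  increments:
    - [[0.11,0.3,0.1,0.0,-0.04,-0.93],[0.07,0.33,0.1,0.01,-0.04,-0.92],[0.01,0.33,0.1,0.0,-0.04,-0.93],[-0.04,0.33,0.09,0.0,-0.04,-0.92],[-0.09,0.32,0.1,0.0,-0.04,-0.93],[-0.14,0.29,0.1,0.0,-0.04,-0.92],[-0.19,0.28,0.1,0.01,-0.04,-0.93],[-0.22,0.24,0.11,0.0,-0.04,-0.92]]

```text
clock: 6.65
eef_pos: [0.4863, -0.0984, 0.1495]
tool_rot: [-0.545, 0.822, 0.132, 0.101]
ft_force: [0.0, 0.1, -1.9]
grip_width: 0.0325
```

>>> send_rows:
  increments:
    - [[-0.27,0.2,0.1,0.0,-0.04,-0.93],[-0.28,0.15,0.11,0.0,-0.04,-0.92],[0,0,0,0,0,0],[0,0,0,0,0,0]]

```text
clock: 7.15
eef_pos: [0.4798, -0.0662, 0.1506]
tool_rot: [-0.666, 0.725, 0.117, 0.127]
ft_force: [0.0, 0.8, -2.1]
grip_width: 0.0327
```

```bash
python3 - <<'E'
from plan import *
show()
p,R,o=now()
Tv,Rv,_=cellpose(-20,-94.7,[.480,-.06,.15]); print("off mm",(p-Tv)*1000)
e=np.radians(15)
T,Rt,n=cellpose(-55,-94.7,[.480,-.037,.031+.029*np.sin(e)+.04])
line(p,R,T,Rt,6)
E
```

```text
t 7.15 p [ 0.4798 -0.0662  0.1506] xhead -94.85789852474828 z [ 0.0278  0.3391 -0.9403] tilt 19.891576490019613 F [ 0.0493  0.8416 -2.0682] w 0.0327401224655676 q [-0.3392  0.3315 -0.1602  1.1709  0.3353 -1.8409]
off mm [ 0.2232 -0.7064 -0.1201]
[0.01, 0.01, 0.26, 0.0, -0.59, 0.0]
[0.03, 0.0, 0.26, 0.0, -0.58, 0.0]
[0.07, 0.01, 0.25, 0.0, -0.59, -0.01]
[0.08, 0.01, 0.25, 0.0, -0.58, 0.0]
[0.12, 0.01, 0.24, 0.0, -0.59, 0.0]
[0.13, 0.0, 0.22, 0.0, -0.58, 0.0]
end err mm [ 0.1742 -0.0154  0.1086] deg 0.057465419398851816 max [0.13 0.01 0.26 0.   0.59 0.01]
```

>>> send_rows:
  increments:
    - [[0.01,0.01,0.26,0.0,-0.59,0.0],[0.03,0.0,0.26,0.0,-0.58,0.0],[0.07,0.01,0.25,0.0,-0.59,-0.01],[0.08,0.01,0.25,0.0,-0.58,0.0],[0.12,0.01,0.24,0.0,-0.59,0.0],[0.13,0.0,0.22,0.0,-0.58,0.0],[0,0,0,0,0,0],[0,0,0,0,0,0]]

```text
clock: 8.15
eef_pos: [0.4806, -0.0422, 0.0768]
tool_rot: [-0.602, 0.652, 0.312, 0.34]
ft_force: [0.2, 0.9, -1.1]
grip_width: 0.0326
```

```bash
python3 - <<'E'
from plan import *
show()
p,R,o=now()
e=np.radians(15)
T,Rt,n=cellpose(-55,-94.7,[.480,-.037,.031+.029*np.sin(e)])
line(p,R,T,Rt,4)
c=camera("top"); np.savez("top4.npz",**c); crop(c,250,195,370,275,6,"pics/t4.png")
c=camera("scene"); np.savez("scene4.npz",**c); crop(c,230,130,350,215,6,"pics/s4.png")
E
```

```text
t 8.15 p [ 0.4806 -0.0422  0.0768] xhead -94.50236573128467 z [ 0.0681  0.8154 -0.5749] tilt 54.90850390233308 F [ 0.171   0.8784 -1.064 ] w 0.032649935514589584 q [-0.5514  0.7144 -0.108   1.3192  0.8187 -2.2948]
[0.17, 0.01, 0.12, 0.0, 0.0, 0.0]
[0.16, 0.0, 0.12, 0.0, 0.0, 0.01]
[0.17, 0.01, 0.12, 0.0, -0.01, 0.0]
[0.17, 0.0, 0.11, -0.01, 0.0, 0.0]
end err mm [ 0.0618 -0.2821 -0.0325] deg 0.03993730570723897 max [0.17 0.01 0.12 0.01 0.01 0.01]
```

View pics/t4.png

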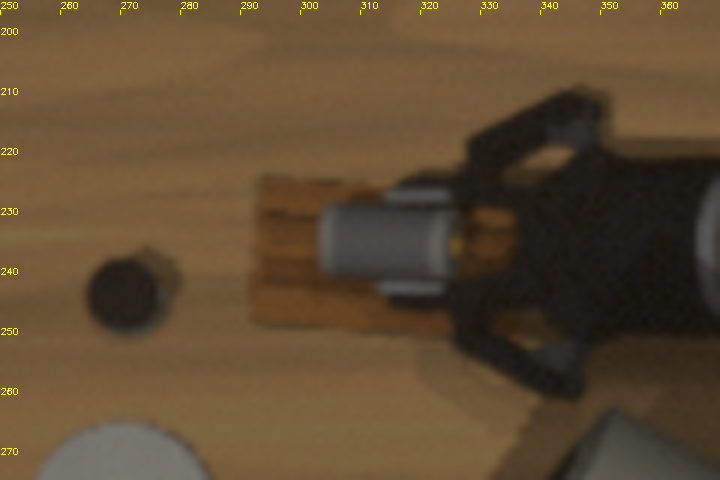

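View pics/s4.png

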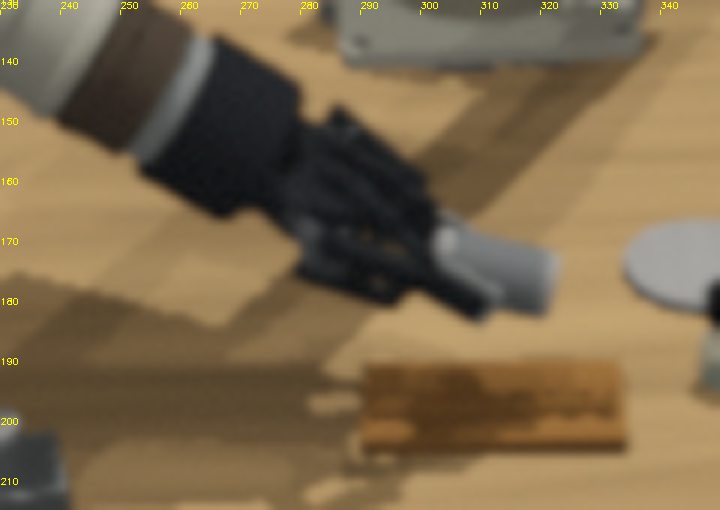

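```bash
python3 - <<'E'
from plan import *
t=load("top4.npz");s=load("scene4.npz")
p,R,o=now(); M=R.as_matrix()
n=R.apply([np.sin(np.radians(20)),0,-np.cos(np.radians(20))]); G=p-.011*M[:,2]; C=G-.0144*n
print("C",C,"n",n)
for nm,P in (("C",C),("flat",C-.029*n),("bodytop",C+.029*n),("nub",C+.033*n)): print(nm,proj(t,P),proj(s,P))
def crop2(c,x0,y0,x1,y1,sc,fn):
    im=c["color"][y0:y1,x0:x1,::-1].astype(float); im=np.clip((im-im.min())/(im.max()-im.min())*255,0,255).astype(np.uint8)
    im=cv2.resize(im,None,fx=sc,fy=sc,interpolation=cv2.INTER_LANCZOS4)
    for x in range(x0,x1,5): X=int((x-x0+.5)*sc); cv2.line(im,(X,0),(X,6 if x%10 else 12),(0,0,255),1); cv2.putText(im,str(x),(X+2,10),0,.35,(0,0,255),1)
    for y in range(y0,y1,5): Y=int((y-y0+.5)*sc); cv2.line(im,(0,Y),(6 if y%10 else 12,Y),(0,0,255),1); cv2.putText(im,str(y),(0,Y-2),0,.35,(0,0,255),1)
    cv2.imwrite(fn,im)
crop2(t,288,218,342,256,14,"pics/t4b.png")
E
sed -n 1,3p plan.py >/dev/null; cat >> h.py <<'E'
def crop2(c,x0,y0,x1,y1,sc,fn,pts=[]):
    im=c["color"][y0:y1,x0:x1,::-1].astype(float); im=np.clip((im-im.min())/(im.max()-im.min())*255,0,255).astype(np.uint8)
    im=cv2.resize(im,None,fx=sc,fy=sc,interpolation=cv2.INTER_LANCZOS4)
    for x in range(x0,x1,5): X=int((x-x0+.5)*sc); cv2.line(im,(X,0),(X,6 if x%10 else 12),(0,0,255),1); cv2.putText(im,str(x),(X+2,10),0,.35,(0,0,255),1)
    for y in range(y0,y1,5): Y=int((y-y0+.5)*sc); cv2.line(im,(0,Y),(6 if y%10 else 12,Y),(0,0,255),1); cv2.putText(im,str(y),(0,Y-2),0,.35,(0,0,255),1)
    for (u,v) in pts: cv2.drawMarker(im,(int((u-x0+.5)*sc),int((v-y0+.5)*sc)),(0,255,0),0,10,1)
    cv2.imwrite(fn,im)
E
```

```text
C [ 0.4812 -0.037   0.0804] n [-0.079  -0.9621  0.2609]
C [[314.7215 234.7018]] [[311.5683 175.3842]]
flat [[304.4437 234.1692]] [[321.4179 177.5454]]
bodytop [[325.1451 235.2391]] [[301.6258 173.2031]]
nub [[326.5943 235.3136]] [[300.2471 172.9007]]
```

View pics/t4b.png

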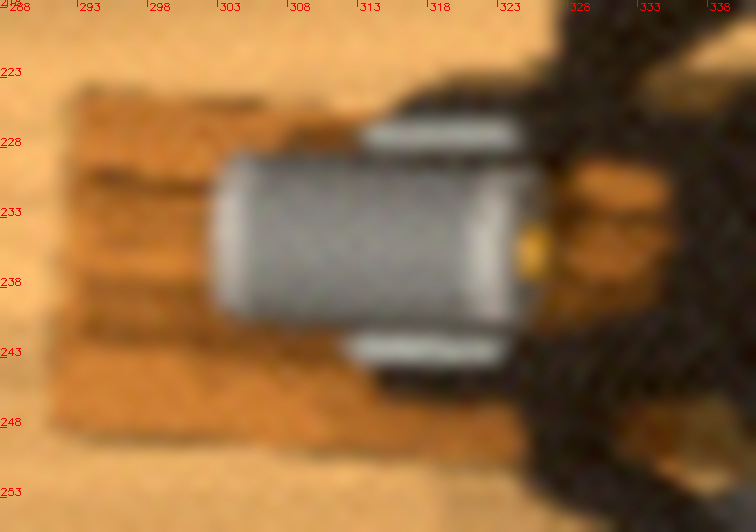

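>>> send_rows:
  increments:
    - [[0.17,0,0.12,0.0,0.0,0.0],[0.16,0.0,0.12,0.0,0.0,0.01],[0.17,0,0.12,0.0,-0.01,0.0],[0.15,0.0,0.1,-0.01,0.0,0.0],[0,0,0,0,0,0]]

```text
clock: 8.88
eef_pos: [0.4796, -0.0411, 0.0358]
tool_rot: [-0.601, 0.652, 0.315, 0.34]
ft_force: [0.0, 0.7, -2.0]
grip_width: 0.0325
```

```bash
python3 - <<'E'
from plan import *
show()
c=camera("top"); np.savez("top5.npz",**c); crop2(c,288,218,342,256,12,"pics/t5.png")
c=camera("scene"); np.savez("scene5.npz",**c); crop2(c,270,155,345,215,10,"pics/s5.png")
E
```

```text
t 8.875 p [ 0.4796 -0.0411  0.0358] xhead -94.82149778379137 z [ 0.0646  0.8182 -0.5713] tilt 55.15843413538138 F [ 0.0145  0.6513 -1.9936] w 0.0325251819869793 q [-0.5508  0.7797 -0.1216  1.2482  0.8197 -2.297 ]
```

View pics/s5.png

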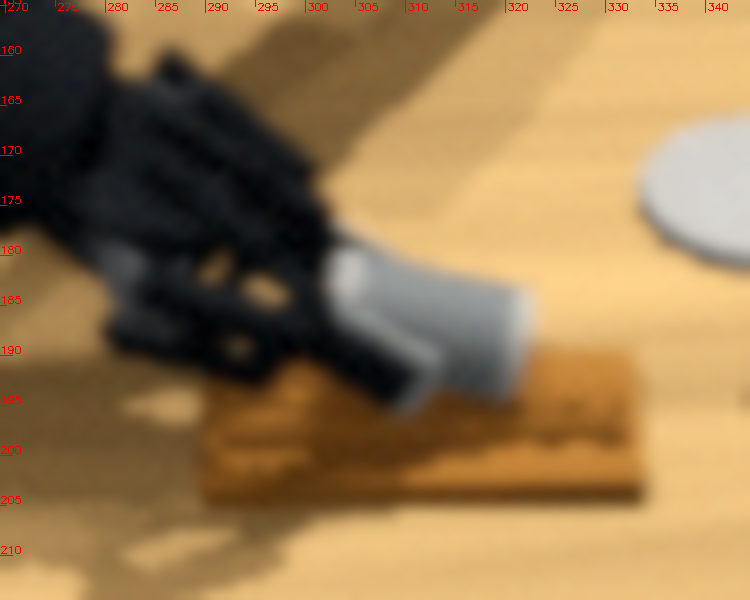

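View pics/t5.png

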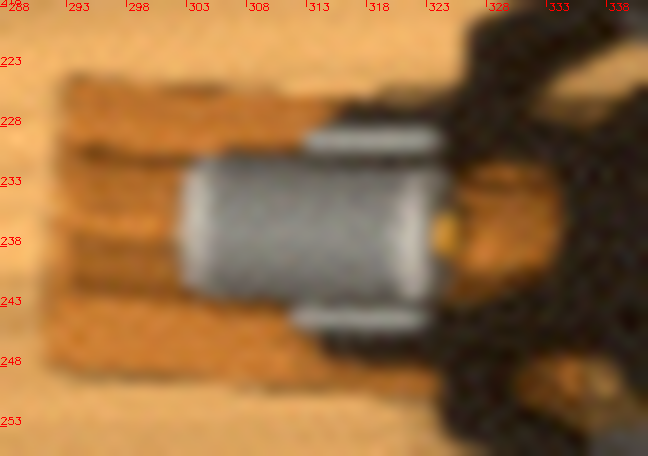

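>>> send_rows:
  increments:
    - [[0.02,0.0,0.01,0.0,0.0,0.0],[0.02,0,0.01,0,0,0]]

```text
clock: 9.22
eef_pos: [0.4803, -0.0419, 0.0348]
tool_rot: [-0.601, 0.652, 0.314, 0.34]
ft_force: [0.8, -0.5, -2.0]
grip_width: 0.0326
```

>>> send_rows:
  increments:
    - [[0,0,0,0,0,0],[0,0,0,0,0,0],[0,0,0,0,0,0],[0,0,0,0,0,0]]
  grip: 0.35

```text
clock: 9.72
eef_pos: [0.4801, -0.0417, 0.0347]
tool_rot: [-0.601, 0.652, 0.314, 0.34]
ft_force: [-0.5, -0.6, 0.1]
grip_width: 0.0553
```

```bash
python3 - <<'E'
from plan import *
show()
c=camera("top"); np.savez("top6.npz",**c); crop2(c,288,218,342,256,12,"pics/t6.png")
c=camera("scene"); np.savez("scene6.npz",**c); crop2(c,270,155,345,215,10,"pics/s6.png")
E
```

```text
t 9.725 p [ 0.4801 -0.0417  0.0347] xhead -94.6571583358248 z [ 0.0657  0.8176 -0.572 ] tilt 55.10909874265149 F [-0.5476 -0.6155  0.079 ] w 0.05528193366108205 q [-0.5513  0.7814 -0.1211  1.2453  0.8196 -2.2977]
```

View pics/s6.png

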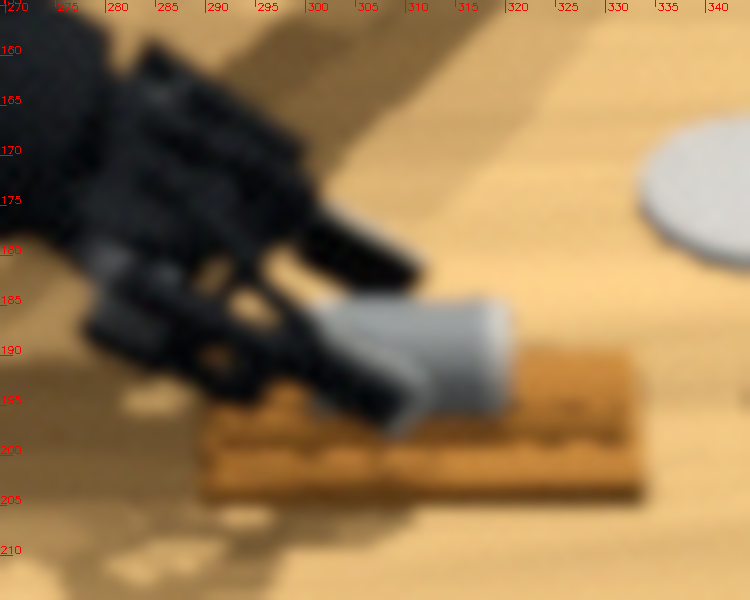

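View pics/t6.png

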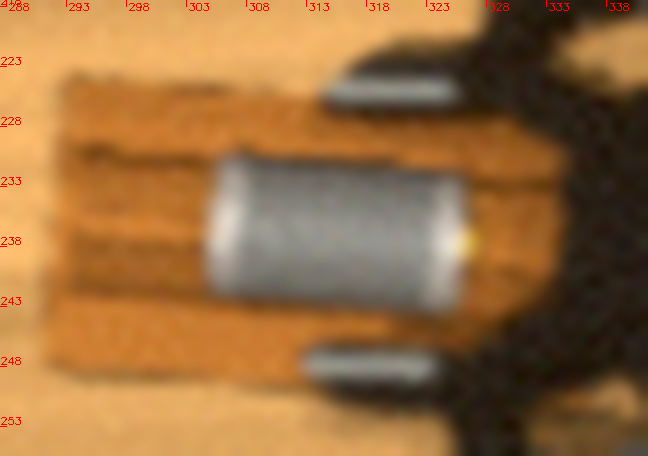

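```bash
python3 - <<'E'
from plan import *
t=load("top6.npz");s=load("scene6.npz")
P=onplane(t,[(304.8,236.6),(326.3,237.7),(327.3,238.0)],.030); print(P,np.linalg.norm(P[1]-P[0]))
W=cloud(t)
def reg(W,x0,x1,y0,y1,z0,z1):
    return (W[...,0]>x0)&(W[...,0]<x1)&(W[...,1]>y0)&(W[...,1]<y1)&(W[...,2]>z0)&(W[...,2]<z1)
m=reg(W,.465,.497,-.085,.0,.025,.06); q=W[m]; print(m.sum(),q.mean(0),q.min(0),q.max(0))
d=P[1]-P[0]; print("heading",np.degrees(np.arctan2(d[1],d[0])),"mid",(P[0]+P[1])/2)
p,R,o=now()
plan(p,R,p-.09*R.as_matrix()[:,2],R,3)
E
```

```text
[[ 0.481  -0.0093  0.03  ]
 [ 0.4777 -0.0699  0.03  ]
 [ 0.4769 -0.0728  0.03  ]] 0.060752444372928364
226 [ 0.4796 -0.0376  0.0443] [ 0.465  -0.069   0.0316] [ 0.4966 -0.01    0.0522]
heading -93.10407859484005 mid [ 0.4794 -0.0396  0.03  ]
3 rows of [-0.0, -0.0, -0.6, 0.0, 0.0, 0.0] err mm [ 0. -0.  0.] deg 0.0
```

>>> send_rows:
  increments:
    - [[0,0,-0.5,0,0,0],[0,0,-0.65,0,0,0],[0,0,-0.65,0,0,0],[0,0,0,0,0,0]]
  grip: 0

```text
clock: 10.32
eef_pos: [0.4752, -0.1175, 0.0869]
tool_rot: [-0.601, 0.652, 0.312, 0.341]
ft_force: [0.6, -0.6, -0.2]
grip_width: 0.0855
```

```bash
python3 - <<'E'
from plan import *
show()
p,R,o=now()
line(p,R,np.array([.481,-.040,.12]),orient(-94.0,0),7)
E
```

```text
t 10.325 p [ 0.4752 -0.1175  0.0869] xhead -94.58161821188817 z [ 0.0695  0.8162 -0.5736] tilt 55.00154752641439 F [ 0.5894 -0.5682 -0.1505] w 0.08550224910382556 q [-0.6679  0.7772  0.0429  1.5029  0.753  -2.4286]
[-0.2, 0.0, 0.13, -0.01, 0.79, -0.01]
[-0.22, 0.0, 0.1, 0.0, 0.78, -0.01]
[-0.24, 0.0, 0.06, -0.01, 0.79, -0.01]
[-0.23, 0.0, 0.04, -0.01, 0.78, -0.01]
[-0.25, 0.0, 0.0, -0.01, 0.79, -0.01]
[-0.24, 0.0, -0.03, 0.0, 0.78, -0.01]
[-0.23, 0.0, -0.06, -0.01, 0.79, -0.01]
end err mm [ 0.0881  0.1358 -0.19  ] deg 0.051526354105568835 max [0.25 0.   0.13 0.01 0.79 0.01]
```

>>> send_rows:
  increments:
    - [[-0.2,0.0,0.13,-0.01,0.79,-0.01],[-0.22,0.0,0.1,0.0,0.78,-0.01],[-0.24,0.0,0.06,-0.01,0.79,-0.01],[-0.23,0.0,0.04,-0.01,0.78,-0.01],[-0.25,0.0,0.0,-0.01,0.79,-0.01],[-0.24,0.0,-0.03,0.0,0.78,-0.01],[-0.23,0.0,-0.06,-0.01,0.79,-0.01],[0,0,0,0,0,0]]

```text
clock: 11.32
eef_pos: [0.4796, -0.0342, 0.1191]
tool_rot: [-0.686, 0.728, 0.002, 0.0]
ft_force: [-0.1, 0.4, -1.1]
grip_width: 0.0855
```

```bash
python3 - <<'E'
from plan import *
show()
c=camera("top"); np.savez("top7.npz",**c); crop2(c,280,210,350,260,11,"pics/t7.png")
c=camera("scene"); np.savez("scene7.npz",**c); crop2(c,270,145,345,205,10,"pics/s7.png")
E
```

```text
t 11.325 p [ 0.4796 -0.0342  0.1191] xhead -93.41200020533367 z [-0.0021  0.0028 -1.    ] tilt 0.1515433545710307 F [-0.0976  0.4045 -1.0844] w 0.08546373836126202 q [-0.0728  0.2948 -0.2522  1.0262  0.0026 -1.584 ]
```

View pics/s7.png

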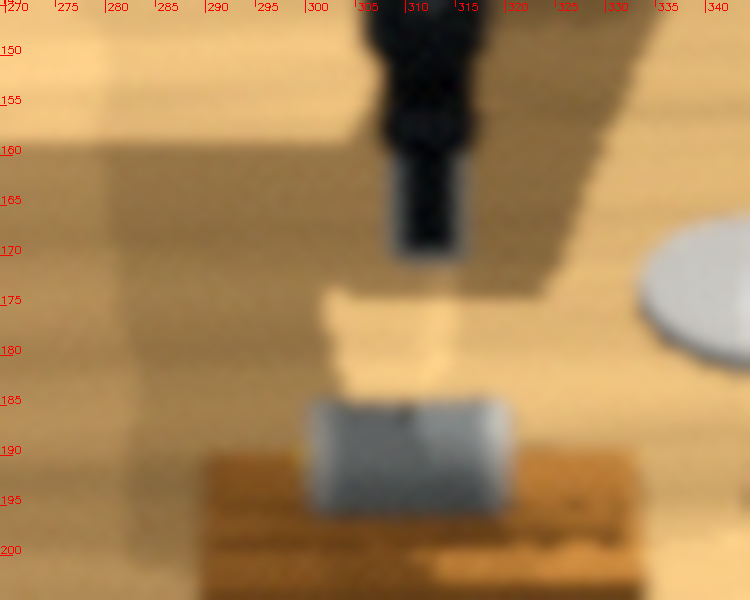

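View pics/t7.png

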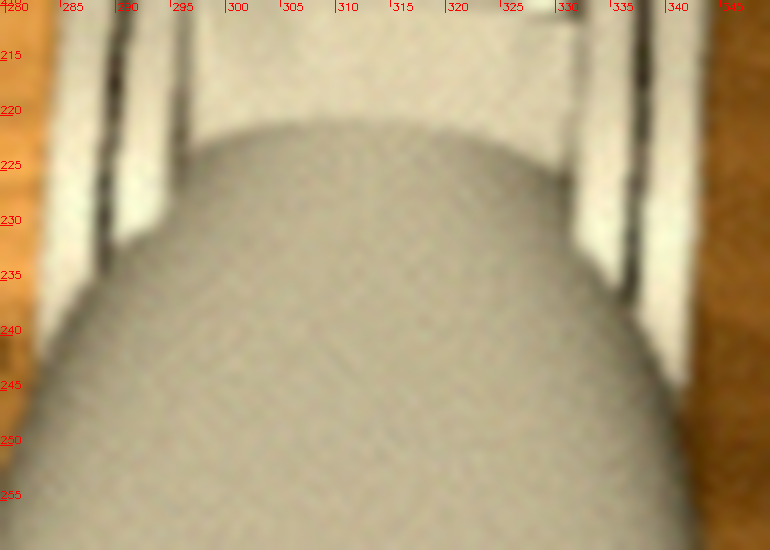

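```bash
python3 - <<'E'
from plan import *
s=load("scene7.npz")
print(proj(s,[.4796+.045,-.0342,.125]))
for y in (-.042,-.040,-.038): print(y,proj(s,[.481,y,.03]), proj(s,[.481-.0023,y-.0329,.03]))
# measured edges of body in scene
P=onplane(s,[(300.2,191),(320.3,190),(299.3,190)],.030); print(P)
p,R,o=now()
T=np.array([.481,-.040,.060]); line(p,R,T,orient(-94.0,0),4)
E
```

```text
[[314.0026 169.5703]]
-0.042 [[309.9915 190.2118]] [[298.641  190.4224]]
-0.04 [[310.6763 190.1725]] [[299.3285 190.383 ]]
-0.038 [[311.3609 190.1331]] [[300.0158 190.3435]]
[[ 0.4822 -0.0706  0.03  ]
 [ 0.483  -0.012   0.03  ]
 [ 0.4767 -0.0728  0.03  ]]
[0.02, -0.01, 0.29, 0.01, 0.0, 0.01]
[0.01, -0.01, 0.29, 0.0, 0.01, 0.01]
[0.02, -0.01, 0.3, 0.01, 0.0, 0.0]
[0.02, -0.01, 0.29, 0.0, 0.01, 0.01]
end err mm [-0.1817 -0.2232 -0.0484] deg 0.050227377642028656 max [0.02 0.01 0.3  0.01 0.01 0.01]
```

```bash
python3 - <<'E'
from plan import *
s=load("scene7.npz")
show()
print(proj(s,[.4796+.045,-.040,.125]))
E
```

```text
t 11.425 p [ 0.4792 -0.0367  0.1185] xhead -93.6792387726659 z [-0.0038  0.0031 -1.    ] tilt 0.16564757226450796 F [-0.3345  0.1189 -0.3132] w 0.08500185142351613 q [-0.0782  0.2962 -0.2521  1.0266  0.0028 -1.5848]
[[311.845  169.6832]]
```

>>> send_rows:
  increments:
    - [[0,0,0.3,0,0,0],[0,0,0.3,0,0,0],[0,0,0.3,0,0,0],[0,0,0.3,0,0,0],[0,0,0,0,0,0],[0,0,0,0,0,0]]

```text
clock: 12.18
eef_pos: [0.4797, -0.0384, 0.0591]
tool_rot: [-0.683, 0.731, 0.002, -0.0]
ft_force: [-0.3, -0.0, -0.1]
grip_width: 0.0853
```

```bash
python3 - <<'E'
from plan import *
show()
p,R,o=now()
line(p,R,np.array([.481,-.0405,.027]),orient(-94.0,0),3)
c=camera("scene"); np.savez("scene8.npz",**c); crop2(c,270,145,345,205,10,"pics/s8.png")
E
```

```text
t 12.175 p [ 0.4797 -0.0384  0.0591] xhead -93.88964015776911 z [-0.0029  0.0025 -1.    ] tilt 0.12913762160210987 F [-0.2592 -0.0466 -0.0616] w 0.08529659741960999 q [-0.0813  0.3674 -0.3295  0.877   0.0022 -1.5842]
[0.01, -0.01, 0.21, 0.01, 0.0, 0.0]
[0.02, -0.01, 0.22, 0.0, 0.01, 0.01]
[0.01, -0.01, 0.21, 0.01, 0.0, 0.0]
end err mm [0.0027 0.0418 0.0925] deg 0.03802071857965945 max [0.02 0.01 0.22 0.01 0.01 0.01]
```

View pics/s8.png

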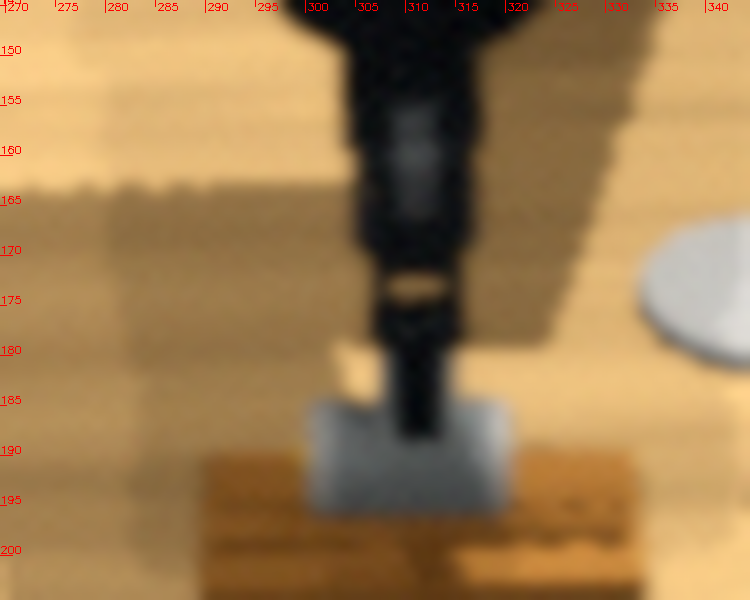

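>>> send_rows:
  increments:
    - [[0.02,-0.01,0.21,0.01,0.0,0.0],[0.02,-0.01,0.22,0.0,0.01,0.01],[0.01,-0.01,0.21,0.01,0.0,0.0],[0,0,0,0,0,0],[0,0,0,0,0,0]]

```text
clock: 12.85
eef_pos: [0.4811, -0.0401, 0.027]
tool_rot: [-0.683, 0.731, -0.0, 0.0]
ft_force: [0.3, 0.2, -0.2]
grip_width: 0.0852
```

```bash
python3 - <<'E'
from plan import *
show()
s=camera("scene"); crop2(s,270,145,345,205,10,"pics/s9.png")
p,R,o=now()
print(proj(s,p+[.043,.003,0]),proj(s,[.481,-.0405,.03]))
E
```

```text
t 12.85 p [ 0.4811 -0.0401  0.027 ] xhead -93.88546274855187 z [ 0.0006  0.0002 -1.    ] tilt 0.012321657252749378 F [ 0.3294  0.2109 -0.2228] w 0.08516172482899131 q [-0.0833  0.4126 -0.3643  0.7934  0.0002 -1.5862]
[[313.0984 199.41  ]] [[310.5051 190.1823]]
```

View pics/s9.png

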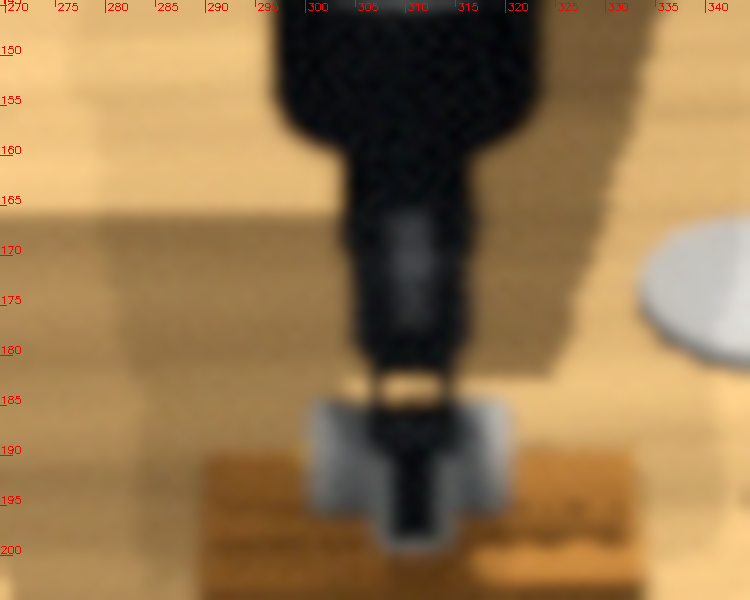

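>>> send_rows:
  increments:
    - [[0,0,0,0,0,0],[0,0,0,0,0,0],[0,0,0,0,0,0],[0,0,0,0,0,0],[0,0,0,0,0,0]]
  grip: 1

```text
clock: 13.52
eef_pos: [0.4802, -0.0401, 0.0276]
tool_rot: [-0.683, 0.731, 0.0, -0.0]
ft_force: [-3.3, 0.3, 5.6]
grip_width: 0.0321
```

>>> send_rows:
  increments:
    - [[0,0,-0.3,0,0,0],[0,0,-0.6,0,0,0],[0,0,-0.6,0,0,0],[0,0,-0.6,0,0,0],[0,0,-0.3,0,0,0],[0,0,0,0,0,0],[0,0,0,0,0,0]]

```text
clock: 14.4
eef_pos: [0.4805, -0.0401, 0.1467]
tool_rot: [-0.683, 0.731, 0.0, 0.0]
ft_force: [-0.3, -0.3, -2.2]
grip_width: 0.032
```

```bash
python3 - <<'E'
from plan import *
show()
s=camera("scene"); np.savez("scene10.npz",**s); crop2(s,270,120,345,180,10,"pics/s10.png")
t=camera("top"); np.savez("top10.npz",**t); crop2(t,270,190,360,260,8,"pics/t10.png")
E
```

```text
t 14.4 p [ 0.4805 -0.0401  0.1467] xhead -93.89102383852494 z [ 0.      0.0002 -1.    ] tilt 0.009318540388774875 F [-0.2768 -0.3113 -2.1688] w 0.03201640159927217 q [-0.0834  0.2685 -0.2088  1.0934  0.0002 -1.5863]
```

View pics/s10.png

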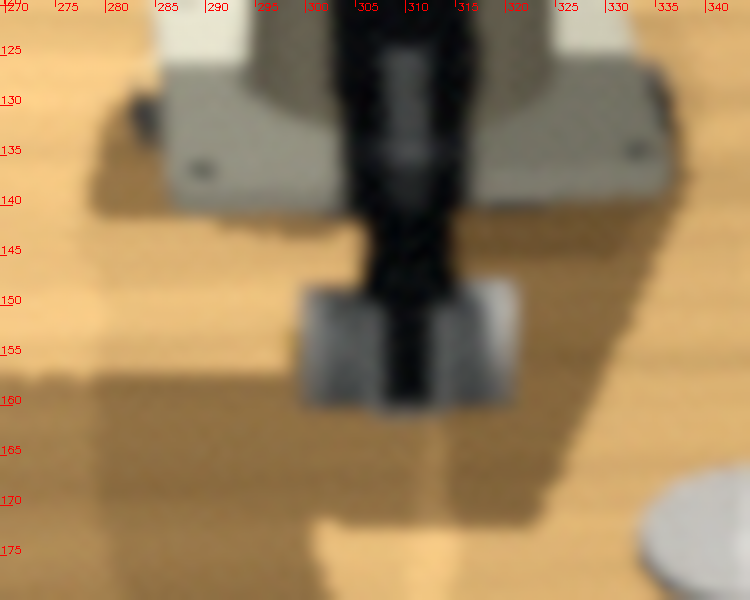

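```bash
python3 - <<'E'
from plan import *
s=load("scene10.npz");t=load("top10.npz")
p=np.array([.4805,-.0401,.1467]); ax=p+[0,0,.0028]; h=np.radians(-93.9); n=np.array([np.cos(h),np.sin(h),0])
print("axis C",proj(s,ax),"bottom",proj(s,ax+[.0,0,-.017]),"nub",proj(s,ax+.033*n),"flat",proj(s,ax-.029*n), "bodyend",proj(s,ax+.029*n))
for d in (.004,.008,.012): print("tip",d,proj(s,p+[.0265,-.0018,-d]))
print("top nub",proj(t,ax+.033*n),"flat",proj(t,ax-.029*n))
E
```

```text
axis C [[310.2423 153.7413]] bottom [[310.2998 159.1953]] nub [[298.1537 153.9315]] flat [[320.8408 153.5757]] bodyend [[299.6205 153.9084]]
tip 0.004 [[310.4841 160.7054]]
tip 0.008 [[310.4974 162.005 ]]
tip 0.012 [[310.5107 163.2988]]
top nub [[329.075  233.0813]] flat [[304.6327 231.4928]]
```

View pics/t10.png

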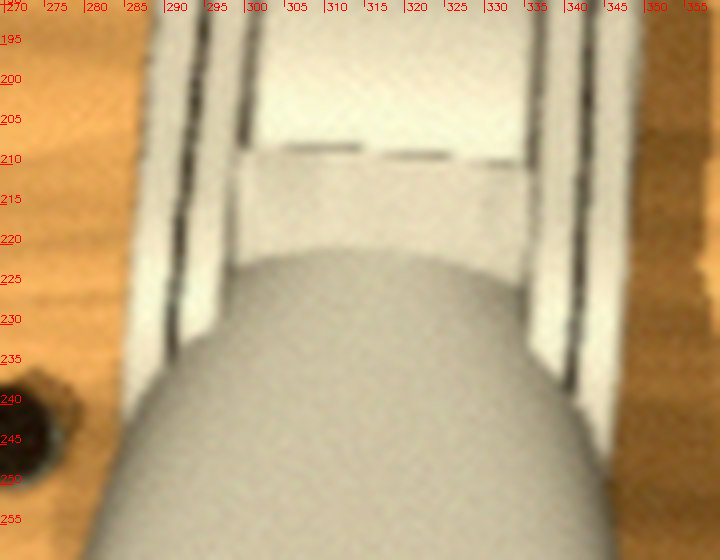

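```bash
cat >> plan.py <<'E'
SEAT=np.array([.5527,.2365]); BH=-64.2
def baypose(cx,cz,e,cy=0.,seat=None,bh=None,off=.0028,offx=0.):
    seat=SEAT if seat is None else seat; bh=BH if bh is None else bh
    h=np.radians(bh); u=np.array([np.cos(h),np.sin(h)]); v=np.array([-u[1],u[0]])
    C=np.r_[seat+u*cx+v*cy,cz]; R=orient(bh,e); M=R.as_matrix()
    return C+off*M[:,2]-offx*M[:,0],R
def inbay(p,R,off=.0028):
    M=R.as_matrix(); C=p-off*M[:,2]; h=np.radians(BH); u=np.array([np.cos(h),np.sin(h)]); v=np.array([-u[1],u[0]])
    d=C[:2]-SEAT; print("cell in bay mm x %.1f y %.1f z %.1f e %.1f head %.1f"%(d@u*1e3,d@v*1e3,C[2]*1e3,np.degrees(np.arcsin(M[2,0])),np.degrees(np.arctan2(M[1,0],M[0,0]))))
E
python3 - <<'E'
from plan import *
p,R,o=now(); show()
T,Rt=baypose(.0,.12,40); print(T)
line(p,R,T,Rt,14)
E
```

```text
t 14.5 p [ 0.4802 -0.0401  0.1462] xhead -93.89265939477667 z [-0.0012  0.0003 -1.    ] tilt 0.010398993679215932 F [-0.1953  0.4275 -0.9318] w 0.031969223091812424 q [-0.0834  0.2693 -0.2093  1.0935  0.0002 -1.5863]
[0.5535 0.2349 0.1179]
[-0.4, -0.08, 0.04, 0.07, 0.28, -0.2]
[-0.4, -0.09, 0.02, 0.08, 0.28, -0.21]
[-0.39, -0.1, 0.01, 0.07, 0.28, -0.2]
[-0.39, -0.12, -0.02, 0.08, 0.28, -0.2]
[-0.39, -0.14, -0.03, 0.07, 0.28, -0.21]
[-0.37, -0.15, -0.05, 0.08, 0.28, -0.2]
[-0.37, -0.16, -0.06, 0.07, 0.28, -0.2]
[-0.37, -0.17, -0.08, 0.08, 0.28, -0.2]
[-0.34, -0.19, -0.09, 0.07, 0.27, -0.21]
[-0.34, -0.2, -0.11, 0.08, 0.28, -0.2]
[-0.33, -0.22, -0.12, 0.07, 0.28, -0.2]
[-0.31, -0.23, -0.14, 0.07, 0.28, -0.21]
[-0.29, -0.24, -0.15, 0.08, 0.28, -0.2]
[-0.28, -0.25, -0.15, 0.07, 0.28, -0.2]
end err mm [-0.0823 -0.2164 -0.0554] deg 0.05367284758034059 max [0.4  0.25 0.15 0.08 0.28 0.21]
```

>>> send_rows:
  increments:
    - [[-0.4,-0.08,0.04,0.07,0.28,-0.2],[-0.4,-0.09,0.02,0.08,0.28,-0.21],[-0.39,-0.1,0.01,0.07,0.28,-0.2],[-0.39,-0.12,-0.02,0.08,0.28,-0.2],[-0.39,-0.14,-0.03,0.07,0.28,-0.21],[-0.37,-0.15,-0.05,0.08,0.28,-0.2],[-0.37,-0.16,-0.06,0.07,0.28,-0.2],[-0.37,-0.17,-0.08,0.08,0.28,-0.2]]

```text
clock: 15.5
eef_pos: [0.5224, 0.1178, 0.1298]
tool_rot: [0.765, -0.612, 0.17, 0.107]
ft_force: [-0.1, 0.3, -1.3]
grip_width: 0.0321
```

>>> send_rows:
  increments:
    - [[-0.34,-0.19,-0.09,0.07,0.27,-0.21],[-0.34,-0.2,-0.11,0.08,0.28,-0.2],[-0.33,-0.22,-0.12,0.07,0.28,-0.2],[-0.31,-0.23,-0.14,0.07,0.28,-0.21],[-0.29,-0.24,-0.15,0.08,0.28,-0.2],[-0.28,-0.25,-0.15,0.07,0.28,-0.2],[0,0,0,0,0,0],[0,0,0,0,0,0]]

```text
clock: 16.5
eef_pos: [0.5538, 0.234, 0.1181]
tool_rot: [0.796, -0.5, 0.29, 0.182]
ft_force: [-0.2, -0.9, -2.4]
grip_width: 0.0323
```

```bash
python3 - <<'E'
from plan import *
show(); p,R,o=now(); inbay(p,R)
s=camera("scene"); np.savez("scene11.npz",**s); t=camera("top"); np.savez("top11.npz",**t)
p,R,o=now(); inbay(p,R); M=R.as_matrix(); C=p-.0028*M[:,2]
pts=[C+M[:,0]*.033,C+M[:,0]*.029,C-.029*M[:,0]]
print(proj(s,pts),proj(t,pts))
crop2(s,370,140,445,220,9,"pics/s11.png",proj(s,pts)); crop2(t,180,160,260,235,9,"pics/t11.png",proj(t,pts))
E
```

```text
t 16.5 p [0.5538 0.234  0.1181] xhead -64.28149374068637 z [ 0.2794 -0.5795 -0.7656] tilt -40.04077241949119 F [-0.245  -0.9305 -2.3954] w 0.03227833006645783 q [ 0.7103  0.6541  0.1304  1.2607 -0.6707 -1.2348]
cell in bay mm x 0.9 y -0.1 z 120.2 e 40.0 head -64.3
cell in bay mm x 1.4 y 0.1 z 121.0 e 40.0 head -64.4
[[408.7712 166.7493]
 [409.5029 167.2877]
 [419.6683 174.7705]] [[218.4496 200.4594]
 [217.5981 201.145 ]
 [205.6755 210.7511]]
```

View pics/s11.png

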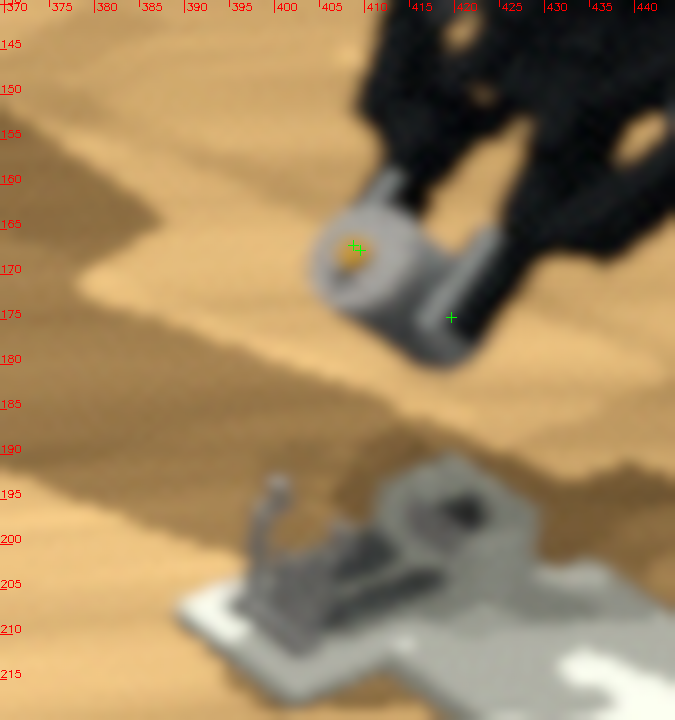

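View pics/t11.png

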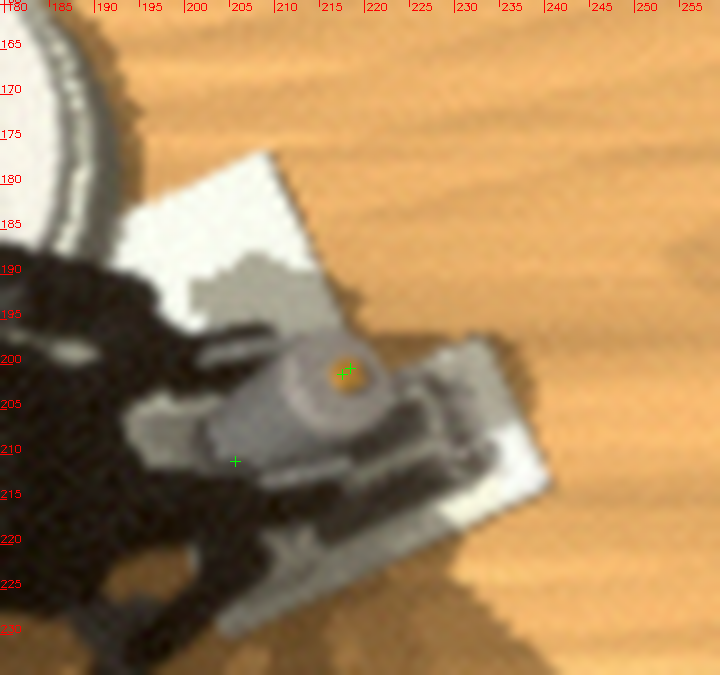

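```bash
python3 - <<'E'
from plan import *
t=load("top0.npz");s=load("scene0.npz")
tp=lambda L:np.array([(194+x/14-.5,192+y/14-.5) for x,y in L])-[-.5,.6]
sp=lambda L:np.array([(386+x/16-.5,183+y/16-.5) for x,y in L])-[0,.7]
h=np.radians(BH); u=np.array([np.cos(h),np.sin(h)]); v=np.array([-u[1],u[0]])
def sh(nm,P):
    d=(P[:,:2]-SEAT); print(nm,"x",np.round(d@u*1e3,1),"y",np.round(d@v*1e3,1),"mean",np.round([(d@u).mean()*1e3,(d@v).mean()*1e3],1))
sh("base top",onplane(t,tp([(552,70),(663,300),(158,549),(50,325)]),.004))
sh("base scene",onplane(s,sp([(50,392),(262,560)]),.004))
sh("trough",onplane(t,tp([(250,262),(450,178),(500,313),(315,402)]),.019))
sh("housing scene",onplane(s,sp([(540,108),(700,215),(575,290),(425,175)]),.032))
sh("prongs scene",onplane(s,sp([(240,165),(350,245)]),.054))
sh("prongfeet scene",onplane(s,sp([(185,395),(285,475)]),.004))
sh("housing top inner back",onplane(t,tp([(95,300),(160,480)]),.032))
sh("drum axis t/s", np.array([[.6486,.4072,0],[.6533,.4040,0]]))
E
```

```text
base top x [ 53.7  54.8 -61.2 -63.1] y [ 30.8 -24.1 -25.9  27.2] mean [-3.9  2. ]
base scene x [50.9 52. ] y [-30.  27.] mean [51.4 -1.5]
trough x [-17.6  26.8  24.8 -17.1] y [ 17.2  15.2 -15.2 -15.4] mean [4.2 0.5]
housing scene x [-55.9 -55.6 -19.9 -22.6] y [-22.4  18.1  23.2 -17.3] mean [-38.5   0.4]
prongs scene x [28.2 28.7] y [-14.3  14.1] mean [28.4 -0.1]
prongfeet scene x [30.9 31.9] y [-16.5  10.8] mean [31.4 -2.8]
housing top inner back x [-47.3 -49.9] y [ 20.6 -19.3] mean [-48.6   0.7]
drum axis t/s x [-111.9 -107. ] y [160.6 163.5] mean [-109.5  162.1]
```

```bash
python3 - <<'E'
from plan import *
show(); p,R,o=now(); inbay(p,R)
T,Rt=baypose(.0005,.050,40,.0003); line(p,R,T,Rt,6)
E
```

```text
t 16.6 p [0.5542 0.2336 0.1189] xhead -64.40187671828993 z [ 0.2798 -0.5792 -0.7657] tilt -40.031572133027595 F [ 0.2657 -0.9162 -2.2537] w 0.03225566456386373 q [ 0.7094  0.6527  0.1304  1.2607 -0.6709 -1.2347]
cell in bay mm x 1.4 y 0.1 z 121.0 e 40.0 head -64.4
[-0.15, 0.0, 0.18, 0.0, 0.0, 0.0]
[-0.16, 0.0, 0.18, 0.0, 0.0, -0.01]
[-0.15, 0.0, 0.18, 0.0, 0.0, 0.0]
[-0.16, 0.0, 0.18, 0.0, 0.0, 0.0]
[-0.15, 0.0, 0.18, 0.0, 0.0, 0.0]
[-0.16, 0.0, 0.18, 0.0, 0.0, -0.01]
end err mm [-0.1183 -0.113  -0.2237] deg 0.05664121614554965 max [0.16 0.   0.18 0.   0.   0.01]
```

>>> send_rows:
  increments:
    - [[-0.15,0.0,0.18,0.0,0.0,0.0],[-0.16,0.0,0.18,0.0,0.0,-0.01],[-0.15,0.0,0.18,0.0,0.0,0.0],[-0.16,0.0,0.18,0.0,0.0,0.0],[-0.15,0.0,0.18,0.0,0.0,0.0],[-0.16,0.0,0.18,0.0,0.0,-0.01],[0,0,0,0,0,0],[0,0,0,0,0,0]]

```text
clock: 17.6
eef_pos: [0.5541, 0.2355, 0.0477]
tool_rot: [0.796, -0.499, 0.29, 0.182]
ft_force: [0.3, -0.0, -1.9]
grip_width: 0.0321
```

```bash
python3 - <<'E'
from plan import *
show()
s=camera("scene"); np.savez("scene12.npz",**s); t=camera("top"); np.savez("top12.npz",**t)
p,R,o=now(); inbay(p,R)
crop2(s,380,165,445,220,11,"pics/s12.png"); crop2(t,185,180,250,235,11,"pics/t12.png")
h=np.radians(BH); u=np.array([np.cos(h),np.sin(h),0]); print("F along bay",np.array(o["ft_force"])@u)
E
```

```text
t 17.6 p [0.5541 0.2355 0.0477] xhead -64.08340726905531 z [ 0.281  -0.5789 -0.7655] tilt -40.05091329140553 F [ 0.3391 -0.0089 -1.8983] w 0.032138938843154254 q [ 0.712   0.7329  0.0709  1.1217 -0.6711 -1.2365]
cell in bay mm x -0.3 y 1.0 z 50.3 e 40.0 head -64.1
F along bay -0.763772890162064
```

View pics/s12.png

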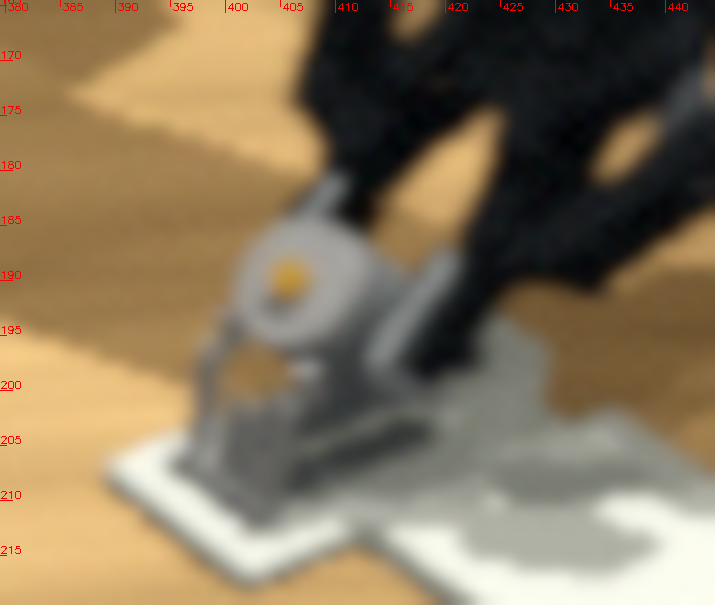

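View pics/t12.png

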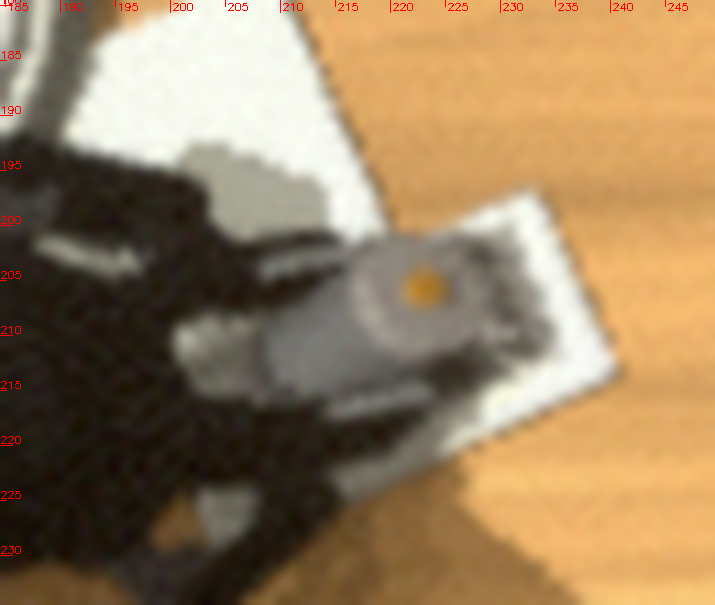

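```bash
python3 - <<'E'
from plan import *
p,R,o=now(); inbay(p,R); print(np.array(o["ft_force"]))
T0,R0=baypose(.0000,.0500,40,.0003)   # commanded, nominal
T1,R1=baypose(-.0005,.0470,40,.0002); a=line(T0,R0,T1,R1,2)
T2,R2=baypose(-.0085,.0470,40,.000); b=line(*a,T2,R2,4)
def C(e,fx,fz): e=np.radians(e); return fx+.029*np.cos(e),fz+.029*np.sin(e)
print(C(40,-.0307,.0285))
E
```

```text
cell in bay mm x -0.3 y 1.0 z 50.3 e 40.0 head -64.1
[-0.5912  0.5625 -1.2847]
[-0.02, 0.0, 0.02, 0.0, 0.0, 0.0]
[-0.03, 0.0, 0.02, 0.0, 0.0, 0.0]
end err mm [ 0.0337  0.1601 -0.1391] deg 4.4983148941290165e-15 max [0.03 0.   0.02 0.   0.   0.  ]
[-0.03, 0.0, -0.03, 0.0, 0.0, 0.0]
[-0.03, 0.0, -0.02, 0.0, 0.0, 0.0]
[-0.03, 0.0, -0.03, 0.0, 0.0, 0.0]
[-0.03, 0.01, -0.02, 0.0, 0.0, 0.0]
end err mm [-0.1538 -0.1413 -0.1656] deg 4.4983148941290165e-15 max [0.03 0.01 0.03 0.   0.   0.  ]
(np.float64(-0.008484711149549639), np.float64(0.04714084068090964))
```

>>> send_rows:
  increments:
    - [[-0.04,0.01,0.04,0,0,0],[-0.03,0,-0.03,0,0,0],[-0.03,0.0,-0.03,0.0,0.0,0.0],[-0.03,0.0,-0.02,0.0,0.0,0.0],[-0.03,0.0,-0.03,0.0,0.0,0.0],[0,0,0,0,0,0],[0,0,0,0,0,0]]

```text
clock: 18.58
eef_pos: [0.5499, 0.2425, 0.0452]
tool_rot: [0.796, -0.499, 0.29, 0.182]
ft_force: [1.0, -2.8, -0.2]
grip_width: 0.0322
```

```bash
python3 - <<'E'
from plan import *
h=np.radians(BH); u=np.array([np.cos(h),np.sin(h),0])
show(); p,R,o=now(); inbay(p,R); F=[np.array(o["ft_force"])@u]
s=camera("scene"); np.savez("scene13.npz",**s); t=camera("top"); np.savez("top13.npz",**t)
p,R,o=now(); inbay(p,R); F.append(np.array(o["ft_force"])@u); print("Fx",F,o["ft_force"])
crop2(s,380,165,445,220,11,"pics/s13.png"); crop2(t,185,180,250,235,11,"pics/t13.png")
E
```

```text
t 18.575 p [0.5499 0.2425 0.0452] xhead -64.08416961916956 z [ 0.2809 -0.5792 -0.7653] tilt -40.07060155976948 F [ 1.0237 -2.8076 -0.2484] w 0.032229055927737046 q [ 0.725   0.7406  0.0778  1.1314 -0.6685 -1.2201]
cell in bay mm x -8.4 y 0.1 z 47.4 e 40.1 head -64.1
cell in bay mm x -8.4 y 0.1 z 47.4 e 40.1 head -64.1
Fx [np.float64(2.9732808564174165), np.float64(1.5635285113488475)] [ 0.9902 -1.258  -0.8408]
```

View pics/s13.png

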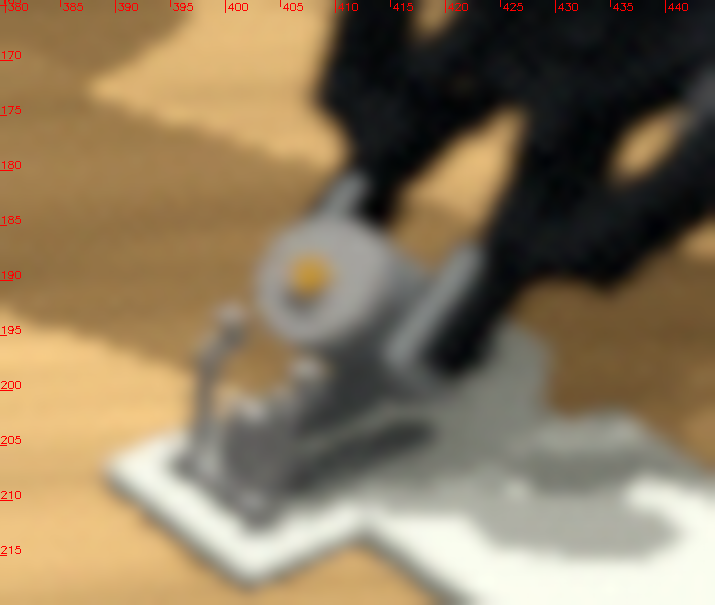

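View pics/t13.png

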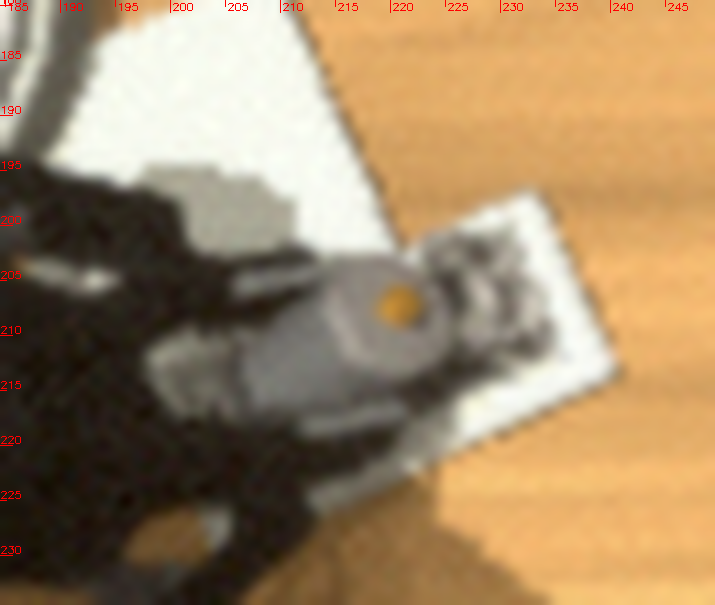

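```bash
python3 - <<'E'
from plan import *
p,R=baypose(-.0084,.0470,40.0,.0001); rows=[]
N=10
for i in range(1,N+1):
    f=i/N; e=40*(1-f); er=np.radians(e)
    fx=-.0307-.0017*f; fz=.0284+.0012*f
    T,Rt=baypose(fx+.029*np.cos(er),fz+.029*np.sin(er),e,.0001)
    d=np.round(R.inv().apply(T-p)/.05,2); w=np.round((R.inv()*Rt).as_rotvec(degrees=True)/10,2)
    row=np.r_[d,w]+0.; print(row.tolist()); p,R=roll(p,R,row)
inbay(p,R)
E
```

```text
[-0.01, 0.0, 0.03, 0.0, -0.4, 0.0]
[0.0, 0.0, 0.04, 0.0, -0.4, 0.0]
[-0.01, 0.0, 0.04, 0.0, -0.4, 0.0]
[-0.01, 0.0, 0.03, 0.0, -0.4, 0.0]
[0.0, 0.0, 0.04, 0.0, -0.4, 0.0]
[-0.01, 0.0, 0.04, 0.0, -0.4, 0.0]
[-0.01, 0.0, 0.04, 0.0, -0.4, 0.0]
[-0.01, 0.0, 0.03, 0.0, -0.4, 0.0]
[-0.01, 0.0, 0.04, 0.0, -0.4, 0.0]
[-0.01, 0.0, 0.04, 0.0, -0.4, 0.0]
cell in bay mm x -3.6 y 0.1 z 29.5 e 0.0 head -64.2
```

>>> send_rows:
  increments:
    - [[-0.01,0.0,0.03,0.0,-0.4,0.0],[0.0,0.0,0.04,0.0,-0.4,0.0],[-0.01,0.0,0.04,0.0,-0.4,0.0],[-0.01,0.0,0.03,0.0,-0.4,0.0],[0.0,0.0,0.04,0.0,-0.4,0.0],[-0.01,0.0,0.04,0.0,-0.4,0.0],[0,0,0,0,0,0],[0,0,0,0,0,0]]

```text
clock: 19.68
eef_pos: [0.5517, 0.2396, 0.035]
tool_rot: [0.839, -0.525, 0.119, 0.074]
ft_force: [0.9, -0.5, 0.4]
grip_width: 0.0322
```

```bash
python3 - <<'E'
from plan import *
h=np.radians(BH); u=np.array([np.cos(h),np.sin(h),0])
show(); p,R,o=now(); inbay(p,R); F=[np.array(o["ft_force"])@u]
s=camera("scene"); np.savez("scene14.npz",**s); t=camera("top"); np.savez("top14.npz",**t)
p,R,o=now(); F.append(np.array(o["ft_force"])@u); print("Fx",F,o["ft_force"])
crop2(s,380,165,445,220,11,"pics/s14.png"); crop2(t,185,180,250,235,11,"pics/t14.png")
E
```

```text
t 19.675 p [0.5517 0.2396 0.035 ] xhead -64.0883026979879 z [ 0.1215 -0.2494 -0.9607] tilt -16.10829270332152 F [ 0.9249 -0.4986  0.3779] w 0.03215855842240914 q [ 0.5459  0.6152 -0.0124  0.9699 -0.2799 -1.4734]
cell in bay mm x -4.1 y 0.4 z 37.7 e 16.1 head -64.1
Fx [np.float64(0.8514732187701565), np.float64(0.8945720357555346)] [ 1.3846 -0.3243  0.736 ]
```

View pics/s14.png

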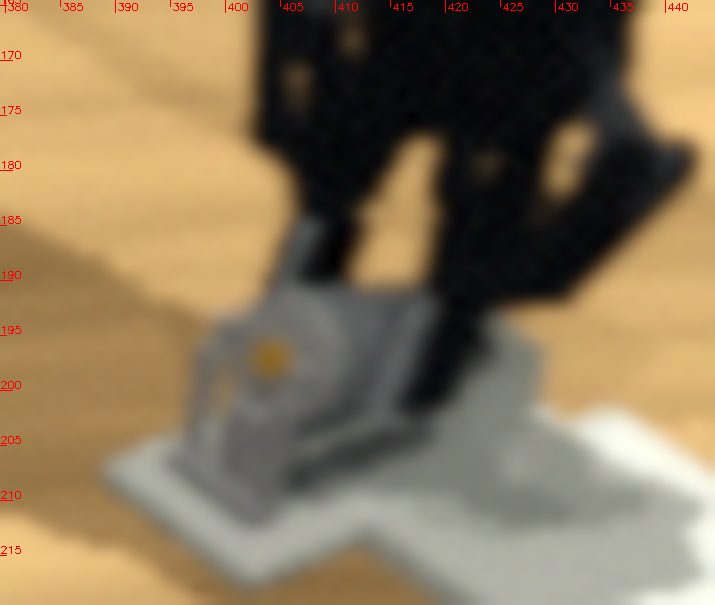

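View pics/t14.png

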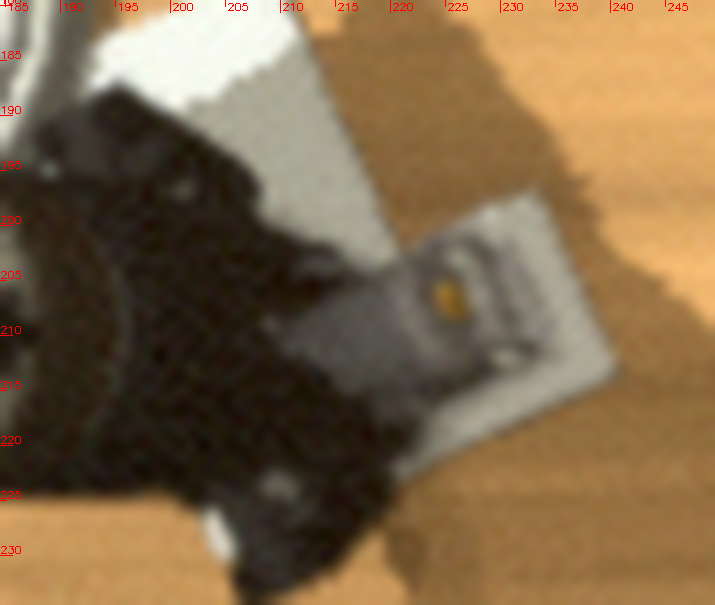

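>>> send_rows:
  increments:
    - [[-0.02,0.0,0.04,0.0,-0.4,0.0],[-0.01,0.0,0.03,0.0,-0.4,0.0],[-0.01,0.0,0.04,0.0,-0.4,0.0],[-0.01,0.0,0.04,0.0,-0.4,0.0],[0,0,0,0,0,0],[0,0,0,0,0,0]]

```text
clock: 20.52
eef_pos: [0.5524, 0.2401, 0.0276]
tool_rot: [0.848, -0.531, 0.003, 0.0]
ft_force: [3.9, -3.7, 4.0]
grip_width: 0.0322
```

```bash
python3 - <<'E'
from plan import *
h=np.radians(BH); u=np.array([np.cos(h),np.sin(h),0])
show(); p,R,o=now(); inbay(p,R); F=[np.array(o["ft_force"])@u]
s=camera("scene"); np.savez("scene15.npz",**s); t=camera("top"); np.savez("top15.npz",**t)
p,R,o=now(); F.append(np.array(o["ft_force"])@u); print("Fx",F,o["ft_force"])
crop2(s,380,165,445,220,11,"pics/s15.png"); crop2(t,185,180,250,235,11,"pics/t15.png")
E
```

```text
t 20.525 p [0.5524 0.2401 0.0276] xhead -64.10906927751832 z [ 0.004  -0.0034 -1.    ] tilt -0.27517229508231145 F [ 3.9317 -3.6894  4.0078] w 0.03219638330253292 q [ 0.4124  0.6023 -0.0231  0.9431 -0.0047 -1.6103]
cell in bay mm x -3.4 y 1.3 z 30.4 e 0.3 head -64.1
Fx [np.float64(5.032854094000558), np.float64(5.853918005758678)] [ 4.0567 -4.541   3.8252]
```

View pics/s15.png

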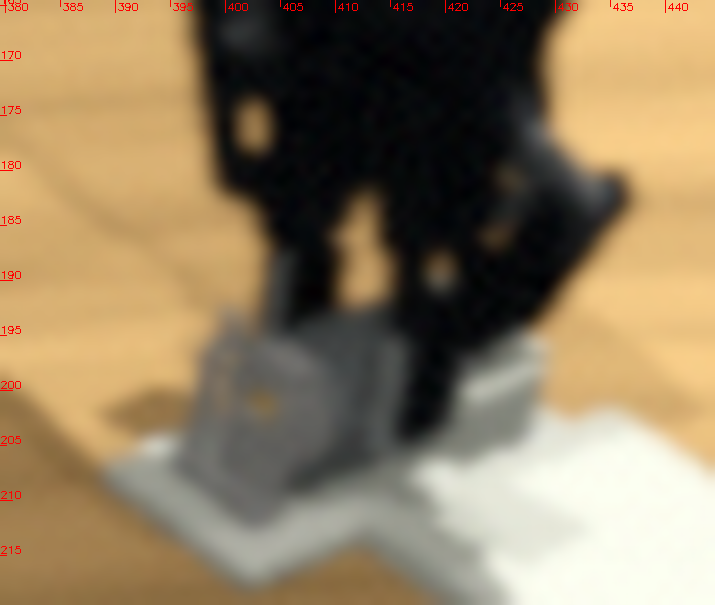

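View pics/t15.png

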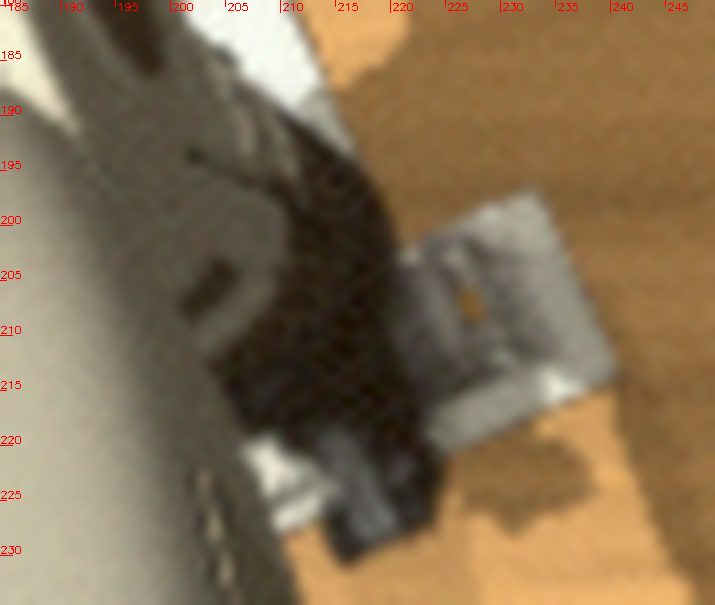

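>>> send_rows:
  increments:
    - [[0,0,0,0,0,0],[0,0,0,0,0,0],[0,0,0,0,0,0],[0,0,0,0,0,0]]
  grip: 0.35

```text
clock: 21.12
eef_pos: [0.5505, 0.2406, 0.0265]
tool_rot: [0.848, -0.53, -0.0, 0.001]
ft_force: [0.3, 0.2, 0.1]
grip_width: 0.0552
```

>>> send_rows:
  increments:
    - [[0,0,-0.3,0,0,0],[0,0,-0.6,0,0,0],[0,0,-0.7,0,0,0],[0,0,-0.7,0,0,0],[0,0,-0.7,0,0,0],[0,0,0,0,0,0]]

```text
clock: 21.88
eef_pos: [0.5533, 0.2415, 0.1819]
tool_rot: [0.848, -0.531, 0.003, -0.003]
ft_force: [0.3, 0.1, -0.4]
grip_width: 0.0554
```

```bash
python3 - <<'E'
from plan import *
show()
s=camera("scene"); np.savez("scene16.npz",**s); t=camera("top"); np.savez("top16.npz",**t)
h=np.radians(BH); u=np.array([np.cos(h),np.sin(h),0])
C=np.r_[SEAT,.030]; pts=np.array([C+.033*u,C+.029*u,C-.029*u])
print(proj(s,pts)+[0,.7])
crop2(s,380,165,445,220,11,"pics/s16.png",proj(s,pts)+[0,.7]); crop2(t,185,180,250,235,11,"pics/t16.png")
E
```

```text
t 21.875 p [0.5533 0.2415 0.1819] xhead -64.10651376822985 z [ 0.0082  0.0027 -1.    ] tilt -0.06337143389803054 F [ 0.3118  0.1157 -0.4386] w 0.05543830205036954 q [ 0.4119  0.4676  0.183   1.2775 -0.0008 -1.6108]
[[401.5809 202.88  ]
 [402.6561 202.4416]
 [417.8505 196.2457]]
```

View pics/s16.png

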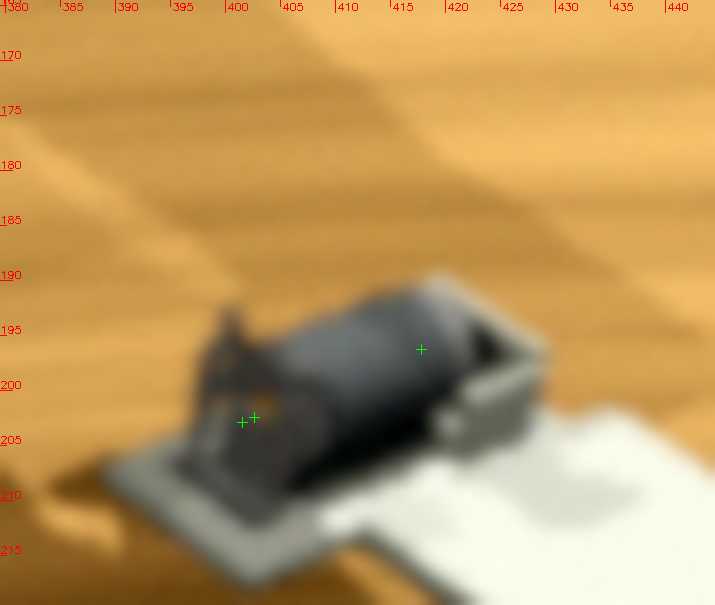

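View pics/t16.png

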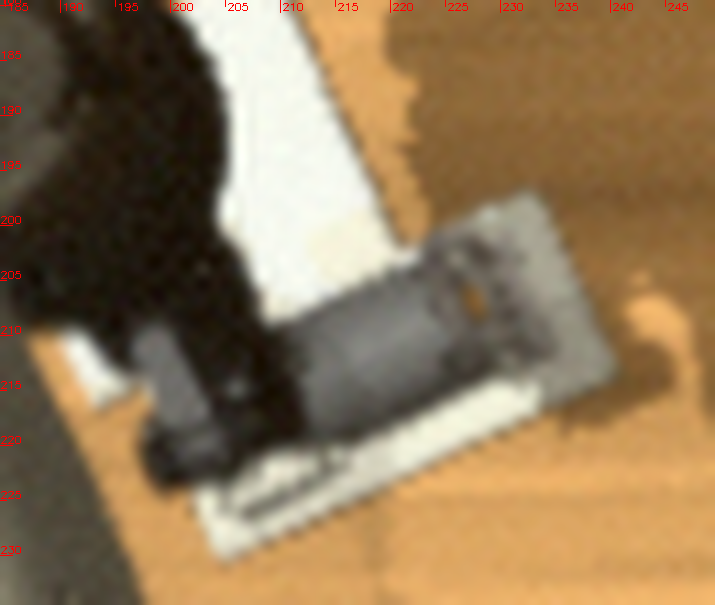

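>>> send_rows:
  increments:
    - [[0.2,0.4,-0.3,0,0,0],[0.3,0.7,-0.3,0,0,0],[0.3,0.7,-0.2,0,0,0],[0.3,0.7,-0.2,0,0,0],[0.3,0.7,0,0,0,0],[0.2,0.5,0,0,0,0],[0,0,0,0,0,0]]

```text
clock: 22.85
eef_pos: [0.4177, 0.0867, 0.2261]
tool_rot: [0.847, -0.531, -0.001, 0.001]
ft_force: [-0.0, 0.4, 0.4]
grip_width: 0.0553
```

```bash
python3 - <<'E'
from plan import *
show()
s=camera("scene"); np.savez("scene17.npz",**s); t=camera("top"); np.savez("top17.npz",**t)
cv2.imwrite("pics/top17.png",t["color"][:,:,::-1])
h=np.radians(BH); u=np.array([np.cos(h),np.sin(h),0])
C=np.r_[SEAT,.030]; pts=np.array([C+.033*u,C+.029*u,C-.029*u])
crop2(s,380,165,445,220,11,"pics/s17.png",proj(s,pts)+[0,.7]); crop2(t,185,180,250,235,11,"pics/t17.png",proj(t,pts)+[-.5,.6])
E
```

```text
t 22.85 p [0.4177 0.0867 0.2261] xhead -64.20986320110089 z [-0.0024 -0.0014 -1.    ] tilt -0.010659648747893366 F [-0.0483  0.4046  0.3679] w 0.055329271577155954 q [ 0.2053  0.1044 -0.1963  1.2728 -0.0009 -1.8156]
```

View pics/s17.png

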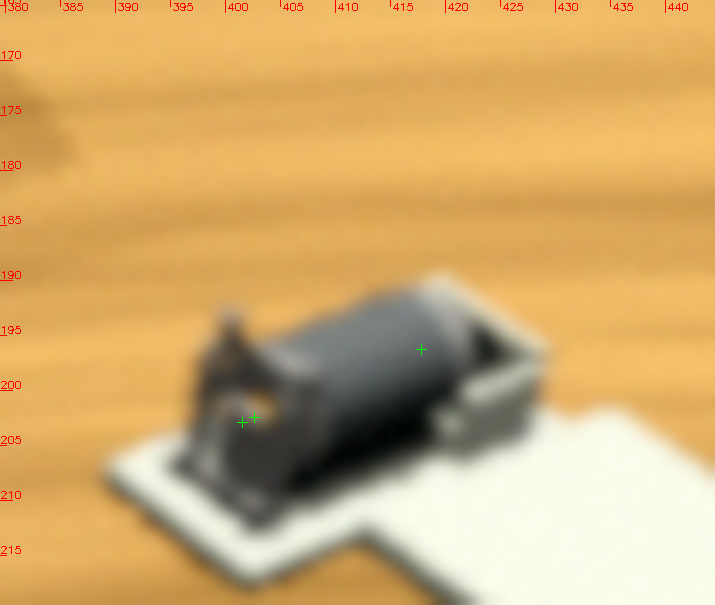

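View pics/t17.png

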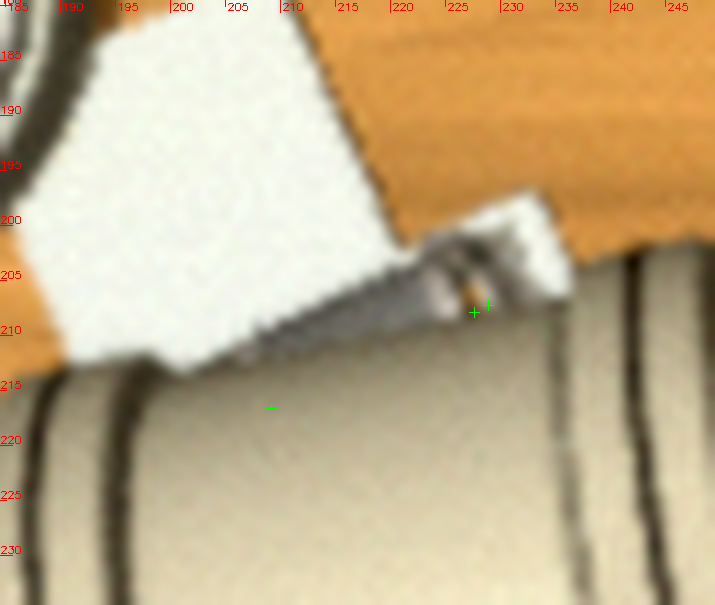

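View pics/top17.png

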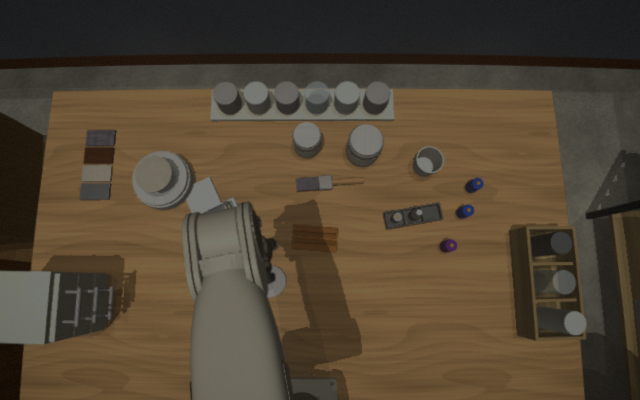

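>>> send_rows:
  increments:
    - [[0.4,0.2,0,0,0,0],[0.7,0.4,0,0,0,0],[0.7,0.4,0,0,0,0],[0.7,0.4,0,0,0,0],[0.7,0.4,0,0,0,0],[0.4,0.2,0,0,0,0],[0,0,0,0,0,0]]

```text
clock: 23.82
eef_pos: [0.409, -0.1186, 0.2265]
tool_rot: [0.847, -0.532, -0.0, 0.0]
ft_force: [0.3, -0.1, 0.2]
grip_width: 0.0555
```

```bash
python3 - <<'E'
from plan import *
show()
s=camera("scene"); np.savez("scene18.npz",**s); t=camera("top"); np.savez("top18.npz",**t)
h=np.radians(BH); u=np.array([np.cos(h),np.sin(h),0]); v=np.array([-u[1],u[0],0])
C=np.r_[SEAT,.030]; pts=np.array([C+.033*u,C+.029*u,C-.029*u])
crop2(t,194,192,244,234,14,"pics/t18.png",proj(t,pts)+[-.5,.6])
for nm,c,dz in (("t",t,[-.001,.002,0]),("s",s,[0.003,0,0])):
    W=cloud(c)-C; x=W@u*1e3; y=W@v*1e3; z=W[...,2]*1e3+30
    for a in range(-32,36,6):
        m=(abs(y)<7)&(x>a)&(x<a+6); q=z[m]; print(nm,a+3,m.sum(),"z90 %.1f med %.1f"%(np.nanpercentile(q,90),np.nanmedian(q)),end=' | ')
    print()
E
```

```text
t 23.825 p [ 0.409  -0.1186  0.2265] xhead -64.21879364253945 z [-0.0005 -0.0005 -1.    ] tilt -0.011486747532315291 F [ 0.3208 -0.0914  0.2098] w 0.055500910748424566 q [-0.2818  0.1009 -0.1991  1.2711 -0.0006 -2.3026]
t -29 9 z90 50.7 med 44.1 | t -23 12 z90 49.1 med 46.7 | t -17 10 z90 48.9 med 47.6 | t -11 9 z90 50.0 med 48.3 | t -5 10 z90 49.9 med 47.8 | t 1 10 z90 48.8 med 47.2 | t 7 12 z90 49.1 med 46.1 | t 13 11 z90 50.2 med 47.7 | t 19 10 z90 48.3 med 46.4 | t 25 13 z90 48.6 med 44.9 | t 31 10 z90 35.9 med 34.4 | t 37 12 z90 33.8 med 15.0 | 
s -29 9 z90 46.2 med -747.4 | s -23 8 z90 46.0 med -749.0 | s -17 12 z90 47.8 med 45.1 | s -11 9 z90 46.5 med -749.9 | s -5 12 z90 46.5 med -350.5 | s 1 7 z90 46.6 med -747.4 | s 7 8 z90 46.3 med 45.4 | s 13 12 z90 46.7 med -747.0 | s 19 12 z90 46.0 med -352.4 | s 25 25 z90 46.5 med 38.6 | s 31 17 z90 34.3 med 21.1 | s 37 23 z90 28.6 med 14.8 |
```

View pics/t18.png

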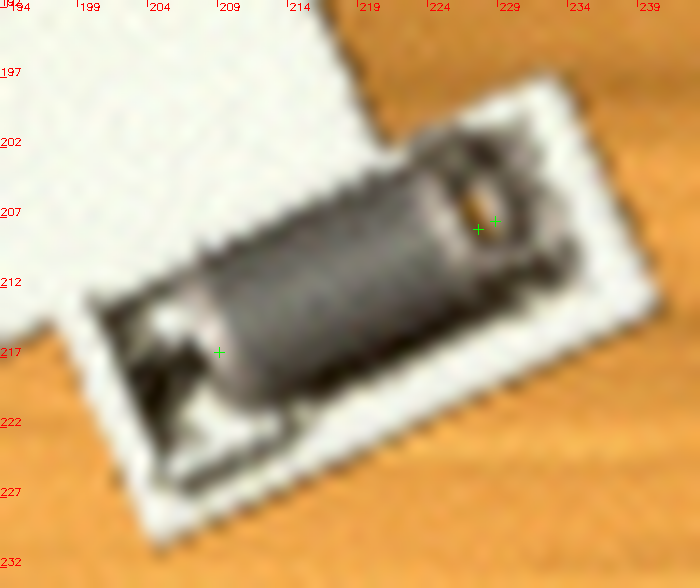

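```bash
python3 - <<'E'
from plan import *
h=np.radians(BH); u=np.array([np.cos(h),np.sin(h),0]); v=np.array([-u[1],u[0],0]); C=np.r_[SEAT,.030]
for a in ("top0","top18","scene0","scene18"):
    W=cloud(load(a+".npz"))-C; x=W@u*1e3; y=W@v*1e3; z=W[...,2]*1e3+30
    for sgn in (-1,1):
        m=(abs(y-14*sgn)<6)&(x>18)&(x<50)&(z>48); print(a,sgn,m.sum(),"x mean %.1f max %.1f z %.1f"%(x[m].mean(),x[m].max(),z[m].max()))
s0=load("scene0.npz"); s=load("scene18.npz")
a=s0["color"][185:216,388:414,::-1]; b=s["color"][185:216,388:414,::-1]
im=cv2.resize(np.hstack([a,b]),None,fx=14,fy=14,interpolation=cv2.INTER_CUBIC); im=np.clip(im.astype(float)*1.3,0,255).astype(np.uint8); cv2.imwrite("pics/cmp.png",im)
# bystanders moved?
d=np.abs(load("top0.npz")["color"].astype(int)-load("top18.npz")["color"]).sum(2)
for nm,(u0,v0) in dict(pot=(271,244),lid=(270,282),brush=(325,183),canA=(366,145),canB=(307,139),tub=(429,161),thin=(397,217),bottle=(418,212)).items(): print(nm,d[v0-8:v0+9,u0-8:u0+9].mean())
E
```

```text
top0 -1 4 x mean 29.2 max 31.3 z 57.8
top0 1 8 x mean 29.0 max 32.9 z 58.5
top18 -1 8 x mean 26.5 max 31.6 z 54.7
top18 1 7 x mean 29.1 max 31.8 z 58.7
scene0 -1 4 x mean 29.3 max 31.1 z 54.9
scene0 1 4 x mean 28.9 max 31.1 z 52.9
scene18 -1 5 x mean 28.7 max 30.2 z 53.3
scene18 1 5 x mean 29.6 max 31.3 z 52.4
pot 4.3944636678200695
lid 5.494809688581315
brush 4.56401384083045
canA 4.975778546712803
canB 4.996539792387543
tub 4.598615916955017
thin 19.05536332179931
bottle 10.456747404844291
```

View pics/cmp.png

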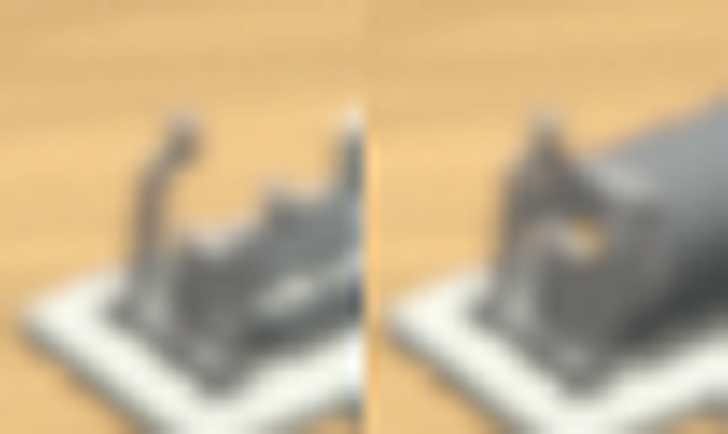

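```bash
python3 - <<'E'
from plan import *
t=load("top18.npz"); s=load("scene18.npz")
for c in (load("top0.npz"),t):
    W=cloud(c)
    for nm,(x,y) in dict(thin=(.534,-.271),bottle=(.54,-.325)).items():
        m=(abs(W[...,0]-x)<.03)&(abs(W[...,1]-y)<.026)&(W[...,2]>.042); print(nm,m.sum(),W[m].mean(0),W[m][:,2].max())
crop2(t,375,190,455,240,9,"pics/t_end.png")
E
```

```text
thin 66 [ 0.5333 -0.2678  0.0503] 0.05494030846063125
bottle 104 [ 0.5401 -0.3193  0.0603] 0.08227832243104394
thin 65 [ 0.5337 -0.2679  0.0497] 0.05605830856808525
bottle 102 [ 0.5401 -0.3196  0.0606] 0.0821966738624198
```

View pics/t_end.png

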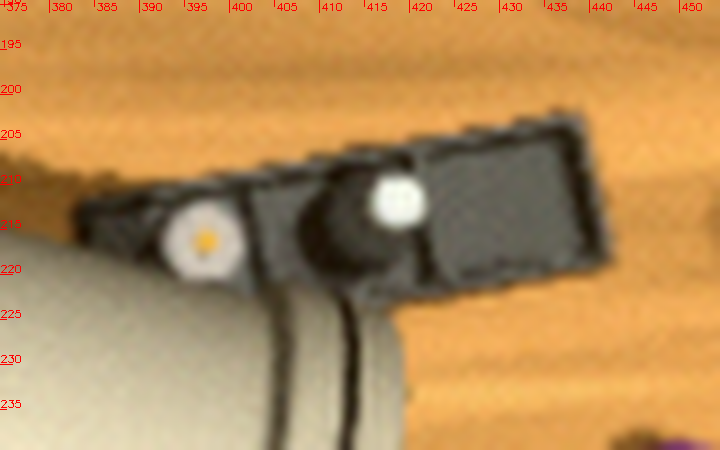

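The thin cell at (397,217) and the bottle at (418,212) are still in their pockets, and the fat cell's pocket is empty. I'm handing the job in now.

```bash
python3 - <<'E'
from workcell import *
print(job_done())
E
```

```text
the job is handed in; nothing more can be done
None
```

I laid the fat cell in the V rest and let it go, then took it again across its side and loaded it into the bay nub-end raised. I handed in at about 24 s of the 53 s allowed. `job_done` gives no verdict, so these are my own last checks.

**What I did**
- **Rest:** the pictures showed the cell lying free in the trough, nub towards -y.
- **Bay:** I set the flat end in at 40 degrees and pushed it about 6–7 mm against the spring. I then brought the nub end down level, let go and drew back.

**Last checks**
- **Cell:** depth readings put its top at about 47 mm along the whole length, so it is level. The nub is at the tab and the flat end is about 29 mm behind the bay centre, which matches about 4 mm of spring travel.
- **Catch:** in the scene camera's depth, both prongs are within about 1 mm of their positions in the empty bay.
- **Robot:** it touches nothing, with force readings at noise level.
- **Bystanders:** in the top picture the cans, tub, pot, brush and lid show no change. The thin cell and bottle are within about 0.5 mm of where they started.

**Checks that disagreed**
- The two cameras differed by about 4 mm in x. I corrected for this by comparing them with the held cell.
- The top camera's reading for one prong shifted by 2.7 mm, probably because it picked up points on the cell's rim. The scene camera showed only 0.6 mm for that prong.
- The spring travel and catch position come from the pictures only; I could not read those joints directly.

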